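# Seat a snap pin in the test stand and tug-test it

## Robot

A 6-joint arm with a two-finger parallel gripper is mounted at the origin on the work surface. World frame = base frame: x ahead of the robot, y to its left, z up, the work surface at z = 0. Lengths are in m, angles in rad, forces in N, time in s.
With the tool pointing down it reaches from about 0.3 to 0.875 m from the base axis. Payload 6.4 kg.
Tool frame: the origin (TCP) lies between the finger pads; the fingertips stand ctrl.tip_reach ahead of it and the grasp point (between the pads) lies 11 mm behind it (ctrl.tip_reach is the distance from the TCP to the fingertips, in m); z points along the fingers, x is the direction in which the jaws open and shut, and the axes are right-handed (so a half turn about z gives the same grasp; the last joint's range is limited). The gripper opens to 85 mm and grips with 20 to 120 N. Pads are 22 mm wide; open, the fingers measure 114 mm over their backs; the gripper's body (76 mm by 85 mm) begins 54 mm behind the grasp point. The pads swing forward as they close: fully open they stand 13 mm farther back than shut.
Start: joints at [1.111, 0.181, 1.607, -0, 1.354, -0.206], TCP at [0.144, 0.557, 0.239] pointing down, gripper open.
Joint ranges: [-2.99, 2.99], [-0.89, 2.07], [0.3, 2.58], [-1.14, 4.28], [0, 2.63], [-3.12, 3.12]. Speed limits (rad/s): [2.57, 2.57, 3.01, 3.14, 3.14, 3.14].

## Interface

Orientations are given as a unit quaternion [w, x, y, z].
In Python, from bench import telemetry, viewer, ticket, nets, ctrl gives the robot as it stands.
- The arm moves only by the tool step_arm, never from a script. Its argument "plan" is a list of rows, each a list of 2 entries, a list of its own where there are three numbers: the shift along the tool's x, y, z in m, then the turn, a rotation vector about the tool's x, y, z in degrees. A call has 1 to 5 rows; each row is the pose to reach, as a shift and turn from the pose commanded when the call began, along the tool's axes at that moment; what a row does not reach only later rows make up. A row lasts 1/10 s, in which the tool goes at most 50 mm and 8.59 degrees, less where a joint would pass 70% of its speed; a pose out of reach is approached as far as the arm can. A call with a gripper value outside its range is refused whole. "fingers" is the opening in per cent of the stroke, from 0 (shut) to 100 (fully open), set as the call begins (left out, the last holds). The fingers move at their own pace and stop on an object; the grip force is fixed at half the most. Time passes only in rows, so rows that repeat a pose let the fingers close. It gives the time, the measured TCP pose, the force and the opening at its end, in the units of the state.
- telemetry.get_obs(): the state, without advancing time (a new reading comes with each control period).
- viewer.camera(name): name is "scene" or "side" or "wrist"; returns the picture (384x512x3 uint8, red, green, blue); there is no depth.
- viewer.get_calibration(name): a dict with "K" (3x3 intrinsics, pixels), "dist" ([k1, k2, p1, p2, k3] as OpenCV has them; the pictures are not rectified), "origin" and "orientation" of the camera in the world. Camera axes: x right, y up, looking along -z (the intrinsics and any distortion apply to the point x, -y, -z); pixel columns grow to the right and rows downward; lengths in m; the calibration is good to about 2 mm. A picture is of the moment at which its call begins: read the wrist's pose just before it. get_calibration takes no time and is no camera call; for the wrist camera it gives the pose at the moment of the call.
- ticket.hand_in(): hands the job in, once; it reports no verdict.
Trained networks look in the newest picture that a camera, given by its name, has taken for a name from the list of things; names that differ only in an ending like _2 or _b are one class to them, and where a whole thing is asked for, a point or a joint stands for the part that bears it (a point fixed in the world has none). Each returns a list of dicts, best first, with "score" (0 to 1); they miss things now and then, are a little off and sometimes report something else, mostly with a low value. They report only what shows in the picture. A call takes as long as a camera call. They do not tell look-alikes from the thing itself.
- nets.boxes_of(thing, camera): "extent" ([left, top, right, bottom] in pixels, round what is visible of it).
The state is a dict: "time_s": time; "q": joint angles; "dq": joint speeds; "joint_efforts": joint torques, N m; "eef_pos": TCP position; "eef_rot": TCP orientation; "wrist_force": force on the tool from outside, world axes, zero at the start; "torque": the same for the moment, N m; "opening": opening from 0.0 (shut) to 1.0 (fully open).
Only numpy, scipy, OpenCV 4.12 (cv2) and the standard library are available. Lean on these libraries where they do the work, as an engineer would, in place of code of your own. Each camera call takes 0.05 s, during which the arm holds its last target.

## Task

Take the pin with the tall round knob out of the wooden rack and press it straight down into the steel socket of the spring test stand until it snaps in and its collar sits fully home on the block, never pressing harder than 30 N. Then prove that it holds: keep hold of the knob and pull straight up with slowly rising force to 15 N, hold that pull for about a second, and never pull harder than 20 N. Ease off and let go, leaving the pin seated in the socket and the two other pins and the spanner where they are.

Things in the scene. Friction and masses are not known exactly. Their poses are not given: they have to be found in the camera images.
- rack: light wooden rack block, fixed, 60 x 220 x 40 mm (x, y, z), origin under its centre on the bench; three upright holes 75 mm apart along its own y, each 19 mm wide, one pin standing in each, in any order; pins lift straight up out of it
- pin: the pin to test, loose, upright in a rack hole, 78 mm tall, 0.15 kg; origin at its lower tip, z up its axis. From the tip: cone 8 to 16 mm wide (0-10 mm), 16 mm shank with a groove at 14-26 mm, collar 34 mm wide at 34-38 mm, plain round knob 28 mm wide at 38-78 mm. In the rack the collar rests on the rack's top, tip 6 mm above the bench. The other pins have a T-bar or a low cap
- pin_knob (a point): point on the pin's axis at the height to grip the knob: 62 mm above the tip, 28 mm above the underside of the collar, 16 mm below the knob's top
- pin_flange (a point): point on the pin's axis at the underside of the collar, 34 mm above the tip; when the pin is home it coincides with socket_mouth
- stand: fixed grey spring test stand, base 150 x 150 mm, origin under its centre on the bench, z up; four 12 mm posts near its corners (55 mm either way from the middle), 77 mm high, a steel carriage plate on springs and on it the 60 x 60 x 40 mm socket block, its top 90 mm above the bench; a notched scale post 80 mm high on its +x side
- socket_mouth (a point): centre of the mouth of the socket hole, in the block's top face (moves with the carriage); hole 17.5 mm wide, 40 mm deep, upright, 2 mm chamfer. Two spring balls inside touch the pin's cone some 16 to 20 mm before home and snap into its groove 4 to 8 mm before home; passing them takes 8 to 20 N. Snapped in, the pin has 0.3 to 4 mm of upward play, unlike each time, then holds over 25 N
- carriage (a joint): height of the stand's carriage with the socket, m, 0 at rest, + up, stops at 6 mm either way; it is held by a spring of 8 N per mm, so it reads +1.9 mm when the pin is pulled up with 15 N and goes negative when pressed down (-3.75 mm at 30 N)
- tee_pin: bystander: pin of the same shank with a 50 mm T-bar on a thin neck, 72 mm tall from tip to bar, standing in the rack; origin at its tip
- cap_pin: bystander: pin of the same shank with a low flat cap 34 mm wide, 50 mm tall, standing in the rack; origin at its tip
- spanner: bystander: loose steel spanner 160 mm long lying on the bench, origin at its underside
Things that resemble listed ones, but are neither listed nor needed, are in the scene too. What is shaped like the pin but orange or purple is not meant.

How it is judged:
On the way, in this order (a step that is already met when the one before it is completed fails the run):
1. the pin is lifted out of the rack (height (world z) of pin above 0.05 m), for 0.1 s.
2. the pin is snapped fully home in the socket (collar on the block) (z of pin_flange in the frame of socket_mouth below 0.0025 m and horizontal distance between pin_flange and socket_mouth below 0.004 m and angle between the z axis of pin and the z axis of stand, either way round below 0.1 rad), for 0.2 s.
3. the pin, held by the fingers, is pulled up with at least 12 N (carriage up by 1.5 mm or more) for half a second, and stays latched (value of joint carriage above 0.0015 m and contact force between the fingers and pin above 2 N and z of pin_flange in the frame of socket_mouth below 0.006 m and horizontal distance between pin_flange and socket_mouth below 0.004 m and angle between the z axis of pin and the z axis of stand, either way round below 0.1 rad), for 0.5 s.
At the end, for the whole second after the job is handed in: The pin is let go and at rest, seated in the socket: collar within 2.5 mm of the block's top face, axis within 4 mm of the socket's centre and upright within 0.1 rad, and the carriage back at its rest height (between -0.8 and +0.6 mm) (all of step 2 and linear speed of pin below 0.01 m/s and value of joint carriage between -0.0008 and 0.0006 m); the robot touches nothing.
It fails at once if the pin is pulled harder than 20 N (carriage up by more than 2.5 mm) (value of joint carriage above 0.0025 m).
It fails at once if the socket is pressed harder than 30 N (carriage down by more than 3.75 mm) (value of joint carriage below -0.00375 m).
It fails at once if another pin or the spanner is moved by more than 15 mm (distance of any of tee_pin, cap_pin, spanner from where it was at the start of the episode above 0.015 m).
It also fails if it takes over 72 s, if anything falls off the work surface, if the arm or the gripper's body presses on something with over 40 N, if the wrist force passes 120 N, or if a joint passes its speed limit or range.

## Working session

There is one attempt and no reset: what is moved stays moved. The work goes in short steps, Python scripts to look and compute and a tool call to move; the robot and the scene stay as the last step left them, time stands still between calls to the robot, and variables do not carry over. Pictures are saved under pics/ and viewed, and the job is handed in when it is done.

Besides the shell and the picture viewer there is one more tool, called after "Request:" as a command line: name --argument value ..., lists and objects as JSON in quotes. step_arm: Moves the arm, as the interface text tells. Its arguments: {"type":"object","properties":{"plan":{"type":"array"},"fingers":{"type":"number"}},"required":["plan"]}

```bash
mkdir -p pics; ls
cat > h.py <<'E'
import numpy as np, cv2
from scipy.spatial.transform import Rotation as R
from bench import telemetry, viewer, ticket, nets, ctrl
def save(im,n,crop=None,s=1):
    if crop: im=im[crop[1]:crop[3],crop[0]:crop[2]]
    im=cv2.resize(im,None,fx=s,fy=s,interpolation=cv2.INTER_CUBIC)
    cv2.imwrite('pics/'+n,cv2.cvtColor(im,cv2.COLOR_RGB2BGR))
def cam(n):
    c=viewer.get_calibration(n); q=np.array(c['orientation'],float)
    Rm=R.from_quat(q[[1,2,3,0]]).as_matrix() if q.size==4 else q.reshape(3,3)
    return np.array(c['K']),np.array(c['dist'],float),np.array(c['origin']),Rm
def ray(C,uv):
    K,d,o,Rm=C
    p=cv2.undistortPoints(np.array([[uv]],float),K,d)[0,0]
    v=Rm@np.array([p[0],-p[1],-1]); return o,v/np.linalg.norm(v)
def onz(C,uv,z):
    o,v=ray(C,uv); return o+v*(z-o[2])/v[2]
def proj(C,P):
    K,d,o,Rm=C
    c=(np.atleast_2d(P)-o)@Rm; c=c*[1,-1,-1]
    return cv2.projectPoints(c.reshape(-1,1,3),np.zeros(3),np.zeros(3),K,d)[0][:,0]
E
python3 - <<'E'
from h import *
o=telemetry.get_obs(); print(o, ctrl.tip_reach)
for n in ['scene','side','wrist']:
    C=cam(n); save(viewer.camera(n),n+'0.png',s=1.5); print(n,C[2],C[3][:,2],C[0][0,0],C[1])
    for t in ['rack','pin','stand','tee_pin','cap_pin','spanner']:
        print(t,[(np.round(b['extent']).tolist(),round(b['score'],2)) for b in nets.boxes_of(t,n)][:4])
E
```

```text
pics
{'time_s': 0.0, 'q': array([ 1.11068687e+00,  1.81526336e-01,  1.60799274e+00, -2.13755886e-06,
        1.35378916e+00, -2.06334968e-01]), 'dq': array([ 8.23300153e-04, -1.66345062e-03, -6.87506410e-05,  1.81023879e-05,
        2.43213469e-03, -3.91767754e-04]), 'joint_efforts': array([-8.19987181e-04, -4.44901586e+01, -3.51314092e+01, -4.80804629e-04,
        9.36078111e-03,  4.06243521e-05]), 'eef_pos': array([0.14412318, 0.55610045, 0.23839978]), 'eef_rot': array([ 3.75727019e-04,  7.90903905e-01,  6.11939767e-01, -7.71123832e-04]), 'wrist_force': array([-0.36538672,  0.37646444, -0.097975  ]), 'torque': array([ 0.00946664, -0.0249481 , -0.0317754 ]), 'opening': 1.0028370250650664} 0.008
scene [1.33668709 0.17126974 0.91473604] [0.6507679  0.11216285 0.75094649] 482.3338100907572 [0.04036614 0.         0.         0.         0.        ]
rack [([282.0, 182.0, 379.0, 221.0], 0.87)]
pin [([371.0, 218.0, 386.0, 244.0], 0.75), ([352.0, 160.0, 368.0, 184.0], 0.64), ([355.0, 186.0, 370.0, 206.0], 0.63), ([397.0, 175.0, 411.0, 204.0], 0.51)]
stand [([356.0, 185.0, 369.0, 207.0], 0.73)
[... 239 characters left out ...]
94 [0.02182021 0.         0.         0.         0.        ]
rack [([230.0, 211.0, 274.0, 289.0], 0.67)]
pin [([247.0, 278.0, 267.0, 316.0], 0.95), ([195.0, 245.0, 207.0, 280.0], 0.93), ([276.0, 250.0, 290.0, 281.0], 0.86), ([236.0, 240.0, 250.0, 265.0], 0.72)]
stand [([245.0, 140.0, 313.0, 196.0], 0.84)]
tee_pin [([247.0, 220.0, 261.0, 242.0], 0.64)]
cap_pin [([252.0, 209.0, 265.0, 226.0], 0.54)]
spanner [([198.0, 180.0, 252.0, 194.0], 0.67), ([246.0, 218.0, 260.0, 243.0], 0.57)]
wrist [0.06533015 0.57727921 0.37333103] [-0.3112882   0.08128262  0.94683303] 344.3751464716805 [-0.04508796  0.          0.          0.          0.        ]
rack []
pin []
stand []
tee_pin []
cap_pin []
spanner []
```

View pics/scene0.png

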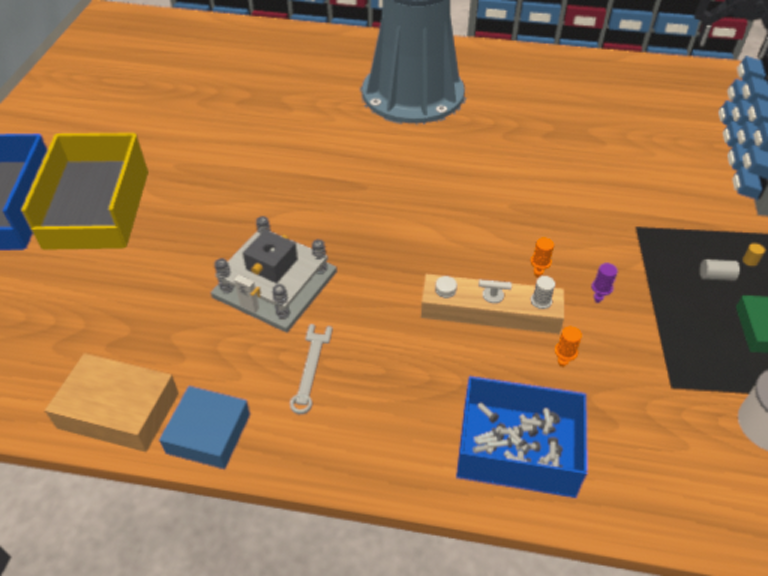

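View pics/side0.png

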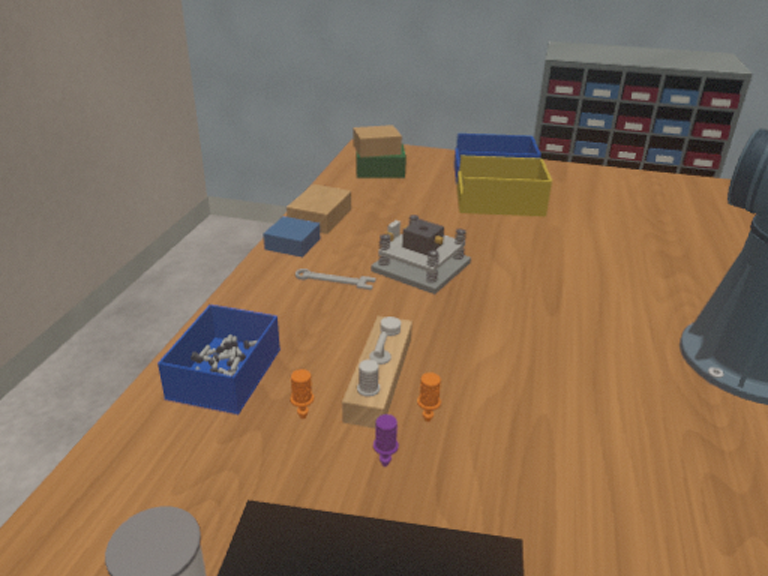

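View pics/wrist0.png

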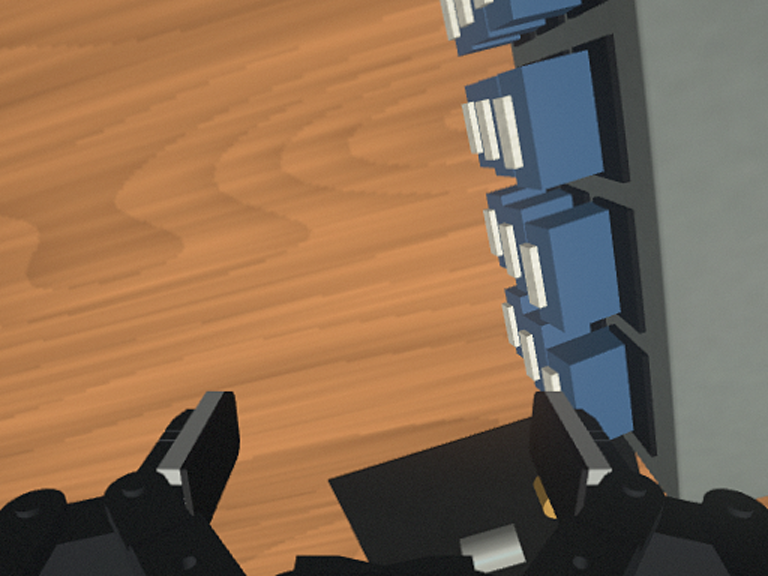

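Candidates (scene picture, original px): silver pin in the rack's right-hand end at (362,195), two orange ones at (361,171) and (379,231), a purple one at (403,188), plus the T-bar (330,193) and cap (297,191) in the rack. I choose the silver one in the rack with the round knob, (362,195).

Run:
```python
from h import *
a=viewer.camera('scene');b=viewer.camera('side')
A=cv2.resize(a[150:260,270:430],None,fx=5,fy=5,interpolation=cv2.INTER_CUBIC)
save(a,'cs.png',(270,165,420,250),5); save(b,'cd.png',(190,130,330,320),3)
save(a,'cst.png',(130,135,240,225),7)
S=cam('scene');D=cam('side')
# pin top centre approx, block top
print(onz(S,(362,187),.084),onz(D,(245.5,243),.084))
print(onz(S,(180.5,164.5),.09),onz(D,(283,152),.09))
# rack top corners
```

```text
[0.58161035 0.28590107 0.084     ] [0.5809796  0.28701943 0.084     ]
[ 0.59086988 -0.13888579  0.09      ] [ 0.58560428 -0.14453917  0.09      ]
```

View pics/cs.png

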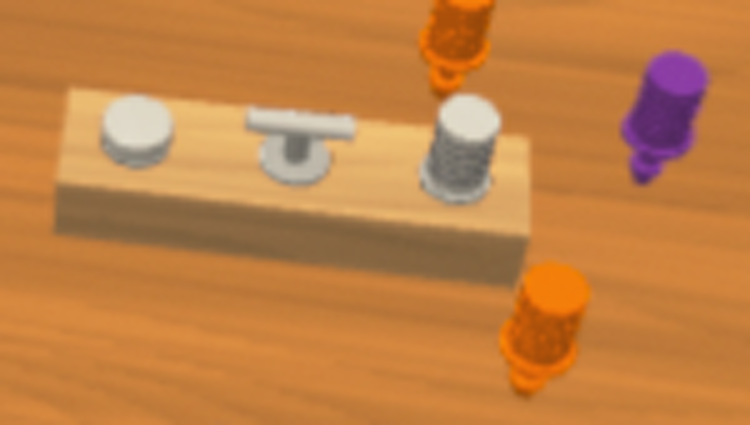

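View pics/cd.png

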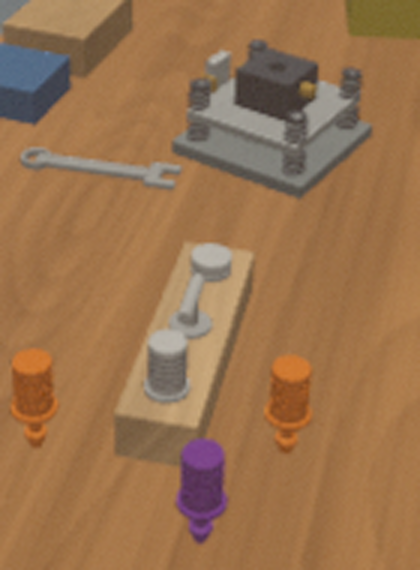

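View pics/cst.png

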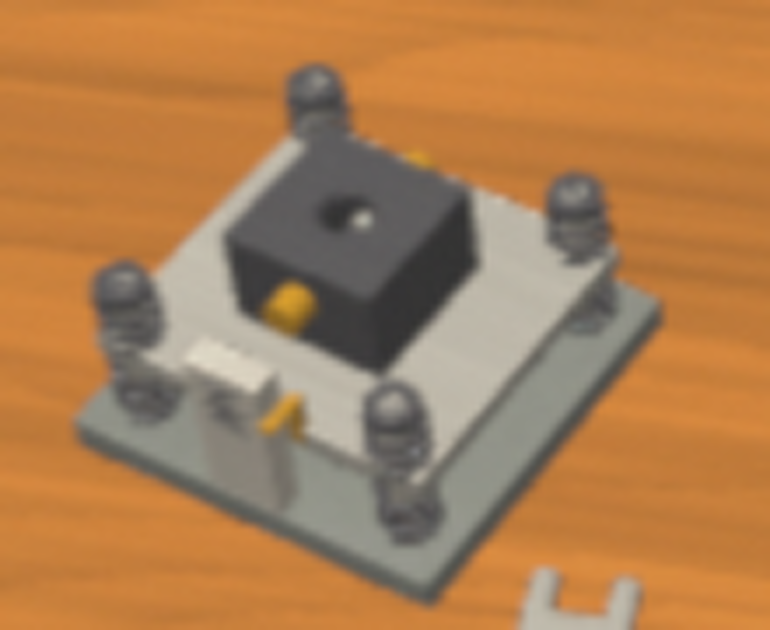

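```bash
cat >> h.py <<'E'
def plan(pos,yaw):
    """tool shift & turn to put TCP at pos, tool x at yaw (deg, world), z down"""
    o=telemetry.get_obs(); q=o['eef_rot']; R0=R.from_quat(q[[1,2,3,0]])
    y=np.radians(yaw); X=np.array([np.cos(y),np.sin(y),0]);Z=np.array([0,0,-1.]);Y=np.cross(Z,X)
    R1=R.from_matrix(np.column_stack([X,Y,Z])); 
    d=R0.inv().apply(np.array(pos)-o['eef_pos']); r=(R0.inv()*R1).as_rotvec(degrees=True)
    print('shift',np.round(d,4),'turn',np.round(r,2)); return d,r
def st():
    o=telemetry.get_obs(); q=o['eef_rot'];M=R.from_quat(q[[1,2,3,0]]).as_matrix()
    print('t',round(o['time_s'],2),'pos',np.round(o['eef_pos'],4),'yaw',np.round(np.degrees(np.arctan2(M[1,0],M[0,0])),2),'z',np.round(M[:,2],4),'F',np.round(o['wrist_force'],2),'T',np.round(o['torque'],3),'op',round(o['opening'],3))
    return o,M
E
python3 - <<'E'
from h import *
S=cam('scene');D=cam('side')
f=lambda x,y:(270+x/5,165+y/5); g=lambda x,y:(190+x/3,130+y/3)
for p in [(70,88),(530,138),(527,235),(58,183)]: print('rack',onz(S,f(*p),.04))
print('pin',onz(S,f(469,119),.084),onz(D,g(168,345),.084))
for p in [(463,2),(676,75),(555,288)]: print('or',onz(S,f(*p),.078))
for p in [(33,363),(292,370),(203,454)]: print('or',onz(D,g(*p),.078))
print('tee',onz(S,f(250,120),.077),onz(S,f(352,127),.077))
k=lambda x,y:(130+x/7,135+y/7)
print('hole',onz(S,k(347,215),.09))
for p in [(228,237),(320,140),(470,190),(375,300)]: print('blk',onz(S,k(*p),.09))
o,M=st(); print(M)
W=cam('wrist'); print('cam in tool',M.T@(W[2]-o['eef_pos']), M.T@W[3])
E
```

```text
rack [0.56035721 0.1056826  0.04      ]
rack [0.55364323 0.32515625 0.04      ]
rack [0.61316406 0.32444959 0.04      ]
rack [0.6203379  0.10819454 0.04      ]
pin [0.58637851 0.29008186 0.084     ] [0.57818389 0.29314509 0.084     ]
or [0.50672516 0.28604368 0.078     ]
or [0.53687062 0.3845137  0.078     ]
or [0.67185971 0.32996505 0.078     ]
or [0.66531111 0.33078906 0.078     ]
or [0.48976481 0.28848383 0.078     ]
or [0.52945787 0.38509797 0.078     ]
tee [0.59821487 0.19240697 0.077     ] [0.59428928 0.23866377 0.077     ]
hole [ 0.59507417 -0.13994844  0.09      ]
blk [ 0.61184731 -0.17618734  0.09      ]
blk [ 0.56238503 -0.15882338  0.09      ]
blk [ 0.57647813 -0.10224034  0.09      ]
blk [ 0.63072753 -0.12027873  0.09      ]
t 1.15 pos [0.1444 0.5566 0.2393] yaw 75.46 z [ 0.  0. -1.] F [ 0.23 -0.86  0.66] T [-0.07  -0.029 -0.039] op 1.004
[[ 2.51047964e-01  9.67974648e-01  3.36688910e-05]
 [ 9.67974648e-01 -2.51047965e-01  3.35627052e-05]
 [ 4.09403543e-05  2.41647841e-05 -9.99999999e-01]]
cam in tool [ 0.00017188 -0.08168873 -0.13399299] [[ 9.99999766e-01  3.11132210e-04  6.08525420e-04]
 [ 4.90352550e-04 -9.46843610e-01 -3.21693858e-01]
 [ 4.76089084e-04  3.21694082e-01 -9.46843541e-01]]
```

Run:
```python
from h import *
plan((.583,.29,.2),1.8)
```

```text
shift [-0.148   0.4915  0.0393] turn [-0.   -0.   73.66]
```

Request:
step_arm --plan '[[[-0.013,0.043,0.003],[0,0,7]],[[-0.026,0.086,0.006],[0,0,14]],[[-0.039,0.129,0.01],[0,0,21]],[[-0.052,0.172,0.013],[0,0,28]],[[-0.065,0.215,0.016],[0,0,35]]]' --fingers 60

```text
time_s: 1.65
eef_pos: [0.3375, 0.4386, 0.2234]
eef_rot: [-0.0, 0.939, 0.344, 0.0]
wrist_force: [-0.0, 0.6, 0.5]
opening: 0.6
```

Run:
```python
from h import *
st();plan((.583,.29,.2),1.8)
```

```text
t 1.65 pos [0.3375 0.4386 0.2234] yaw 40.19 z [ 4.e-04  3.e-04 -1.e+00] F [-0.05  0.62  0.48] T [ 0.006  0.003 -0.008] op 0.6
shift [0.0916 0.272  0.0234] turn [-1.000e-02 -3.000e-02  3.839e+01]
```

Request:
step_arm --plan '[[[0.015,0.045,0.004],[0,0,6.4]],[[0.031,0.091,0.008],[0,0,12.8]],[[0.046,0.136,0.012],[0,0,19.2]],[[0.061,0.181,0.016],[0,0,25.6]],[[0.076,0.227,0.02],[0,0,32]]]'

```text
time_s: 2.15
eef_pos: [0.5428, 0.3151, 0.2032]
eef_rot: [-0.0, 0.997, 0.071, 0.0]
wrist_force: [0.2, 0.9, -0.0]
opening: 0.6
```

Run:
```python
from h import *
st();plan((.583,.29,.2),1.8)
```

```text
t 2.15 pos [0.5428 0.3151 0.2032] yaw 8.19 z [ 2.e-04  3.e-04 -1.e+00] F [ 0.24  0.88 -0.02] T [ 0.016 -0.01  -0.018] op 0.6
shift [0.0362 0.0306 0.0032] turn [-0.01 -0.01  6.39]
```

Request:
step_arm --plan '[[[0.018,0.015,0.002],[0,0,3.2]],[[0.036,0.031,0.003],[0,0,6.4]],[[0.036,0.031,0.003],[0,0,6.4]],[[0.036,0.031,0.003],[0,0,6.4]]]'

```text
time_s: 2.55
eef_pos: [0.5814, 0.2907, 0.1999]
eef_rot: [-0.0, 1.0, 0.018, -0.0]
wrist_force: [0.3, -0.0, 0.4]
opening: 0.601
```

Run:
```python
from h import *
o,M=st(); W=cam('wrist'); im=viewer.camera('wrist'); save(im,'w1.png',s=1.5)
print(nets.boxes_of('pin','wrist')[:4])
np.save('W1.npy',np.hstack([W[2],W[3].ravel()]))
```

```text
t 2.55 pos [0.5814 0.2907 0.1999] yaw 2.04 z [-9.e-04  1.e-04 -1.e+00] F [ 0.25 -0.05  0.38] T [-0.016  0.002  0.008] op 0.601
[{'extent': [238.6, 159.7, 271.7, 207.2], 'score': 0.86}, {'extent': [338.4, 114.9, 390.4, 164.5], 'score': 0.59}, {'extent': [125.3, 158.5, 176.4, 204.7], 'score': 0.58}, {'extent': [170.4, 36.1, 218.2, 83.7], 'score': 0.56}]
```

View pics/w1.png

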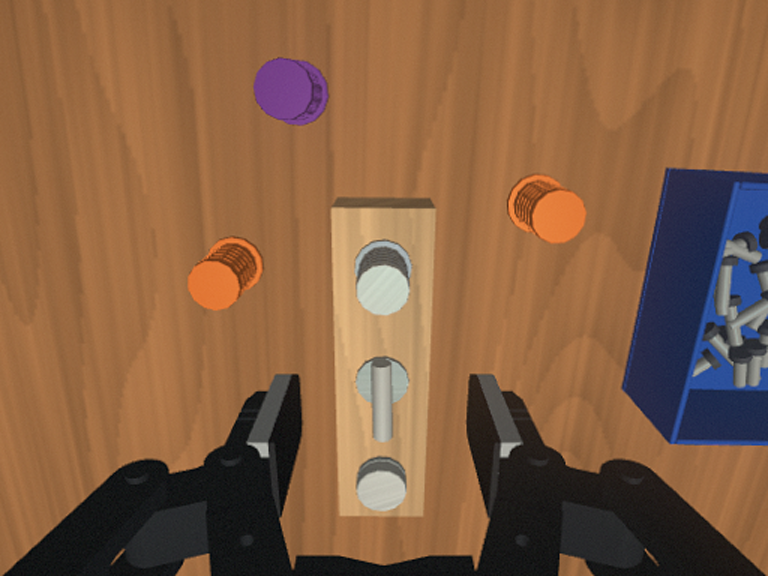

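The wrist picture shows the silver, round-knobbed pin in the rack (top at ~(255,191) original px), with the T-bar at (255,265), the cap at (254,323), and orange/purple decoys outside the rack. The choice is confirmed.

Run:
```python
from h import *
im=cv2.cvtColor(cv2.imread('pics/w1.png'),cv2.COLOR_BGR2GRAY)
W=cam('wrist'); g=cv2.GaussianBlur(im,(5,5),0)[230:330,340:425]
m=(g>195).astype(np.uint8); n,l,s,c=cv2.connectedComponentsWithStats(m); i=1+np.argmax(s[1:,4]); print(s[i],c[i])
cs,_=cv2.findContours((l==i).astype(np.uint8),0,1); (x,y),r=cv2.minEnclosingCircle(cs[0]); print(x+340,y+230,r)
for uv in [((x+340)/1.5,(y+230)/1.5),(255,191.3)]: print(onz(W,uv,.084))
print('radius mm', r/1.5/344*np.linalg.norm(W[2]-[.582,.29,.084])*1000)
p=onz(W,((x+340)/1.5,(y+230)/1.5),.084); plan((p[0],p[1],.068-.011),1.8)
```

```text
[  19   37   49   48 1844] [42.52657267 60.02603037]
382.2682914733887 290.1463432312012 24.895896911621094
[0.58103428 0.28933087 0.084     ]
[0.58109049 0.29105781 0.084     ]
radius mm 12.742695958501534
shift [0.0004 0.0023 0.1432] turn [-0.01  0.04  0.34]
```

Request:
step_arm --plan '[[[0,0,0.03],[0,0,0]],[[0,0,0.06],[0,0,0]],[[0,0,0.09],[0,0,0]],[[0,0,0.12],[0,0,0]],[[0,0,0.142],[0,0,0]]]'

```text
time_s: 3.15
eef_pos: [0.5795, 0.2918, 0.0565]
eef_rot: [0.0, 1.0, 0.019, -0.001]
wrist_force: [-0.2, -1.0, 0.2]
opening: 0.603
```

Run:
```python
from h import *
o,M=st(); im=viewer.camera('wrist'); save(im,'w2.png',s=1.5); save(viewer.camera('side'),'d2.png',(190,190,330,300),5)
st()
```

```text
t 3.15 pos [0.5795 0.2918 0.0565] yaw 2.19 z [-2.e-03 -4.e-04 -1.e+00] F [-0.15 -1.03  0.2 ] T [ 0.037 -0.004  0.032] op 0.603
t 3.25 pos [0.5777 0.2911 0.0546] yaw 2.17 z [-0.0069 -0.0019 -1.    ] F [-0.65 -0.29 -0.7 ] T [-0.03   0.03   0.021] op 0.601
```

View pics/w2.png

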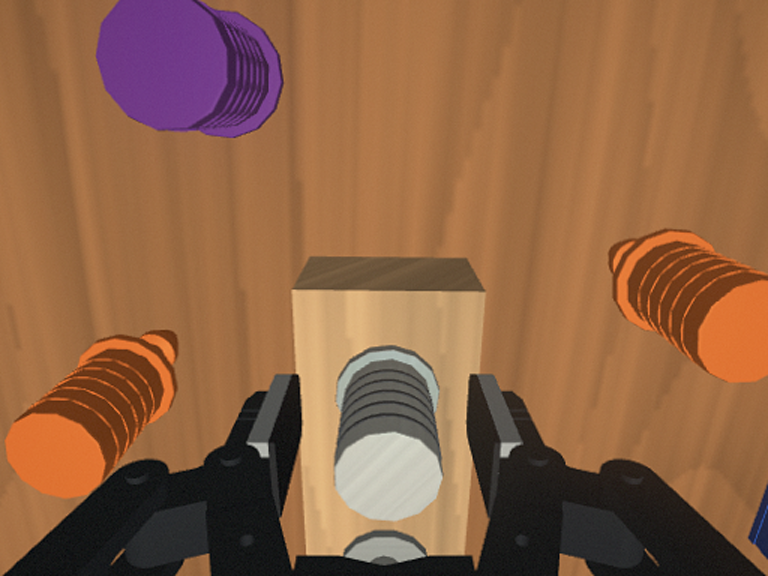

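View pics/d2.png

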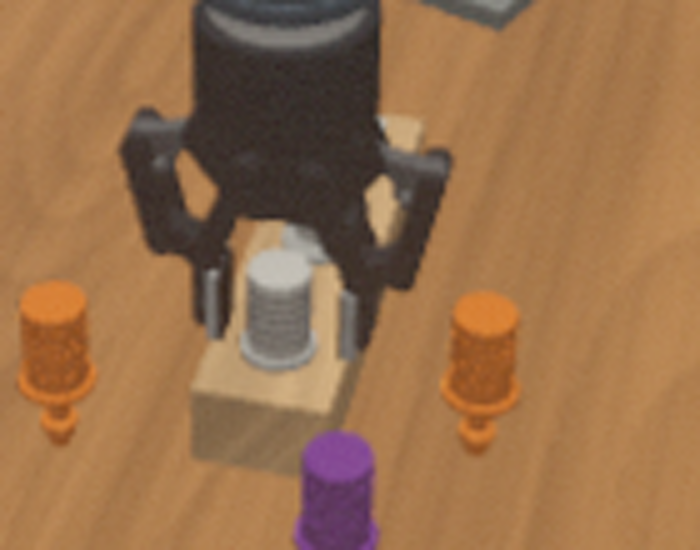

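Request:
step_arm --plan '[[[0,0,0],[0,0,0]],[[0,0,0],[0,0,0]],[[0,0,0],[0,0,0]]]'

```text
time_s: 3.55
eef_pos: [0.5826, 0.2915, 0.0604]
eef_rot: [-0.0, 1.0, 0.018, 0.002]
wrist_force: [-0.0, -0.5, 0.7]
opening: 0.602
```

Run:
```python
from h import *
o,M=st(); W=cam('wrist'); im=viewer.camera('wrist'); save(im,'w3.png',s=1.5)
C=(W[0],W[1],W[2],W[3])
g=cv2.GaussianBlur(cv2.cvtColor(im,cv2.COLOR_RGB2GRAY),(3,3),0)[270:360,210:310]
m=(g>175).astype(np.uint8); n,l,s,c=cv2.connectedComponentsWithStats(m); i=1+np.argmax(s[1:,4]); print(s[i],c[i]+[210,270])
p=onz(W,c[i]+[210,270],.084);print(p, M.T@(p-o['eef_pos'])); st()
```

```text
t 3.55 pos [0.5826 0.2915 0.0604] yaw 2.08 z [ 0.0032  0.001  -1.    ] F [-0.   -0.55  0.74] T [ 0.002 -0.019 -0.096] op 0.602
[   0    0   76   90 4083] [242.62086701 314.32549596]
[0.57877276 0.28721724 0.084     ] [-0.00390432  0.0041701  -0.02360362]
t 3.6 pos [0.5824 0.2914 0.0601] yaw 2.08 z [ 2.8e-03  8.0e-04 -1.0e+00] F [ 0.03  0.77 -0.13] T [-0.046 -0.039  0.041] op 0.604
```

View pics/w3.png

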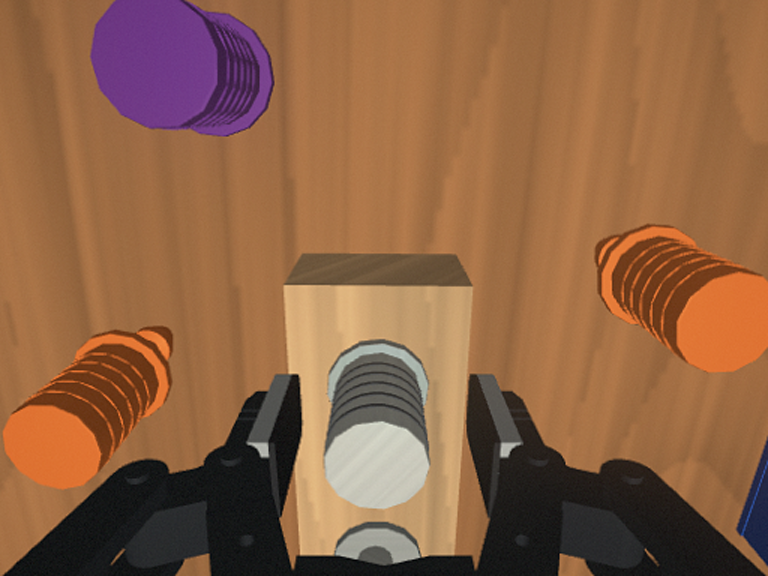

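Request:
step_arm --plan '[[[0,0,0],[0,0,0]],[[0,0,0],[0,0,0]],[[0,0,0],[0,0,0]],[[0,0,0],[0,0,0]],[[0,0,0],[0,0,0]]]'

```text
time_s: 4.1
eef_pos: [0.5814, 0.2909, 0.0582]
eef_rot: [0.0, 1.0, 0.018, -0.0]
wrist_force: [0.5, -0.2, -0.4]
opening: 0.601
```

Run:
```python
from h import *
o,M=st(); W=cam('wrist'); im=viewer.camera('wrist'); save(im,'w4.png',(190,220,330,384),4)
np.save('w4.npy',im)
st()
```

```text
t 4.1 pos [0.5814 0.2909 0.0582] yaw 2.05 z [-2.e-04 -0.e+00 -1.e+00] F [ 0.55 -0.18 -0.37] T [-0.004  0.065  0.004] op 0.601
t 4.15 pos [0.5814 0.2909 0.0582] yaw 2.06 z [-1.e-04 -1.e-04 -1.e+00] F [-0.75 -0.08  0.03] T [ 0.039 -0.014 -0.076] op 0.6
```

View pics/w4.png

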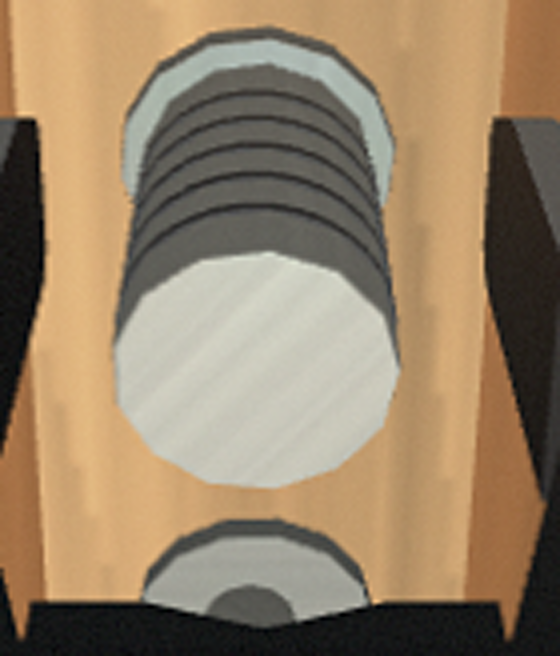

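Run:
```python
from h import *
o,M=st(); W=cam('wrist')
p=onz(W,(254.3,312.5),.084);print(p, M.T@(p-o['eef_pos']))
```

```text
t 4.15 pos [0.5814 0.2909 0.0582] yaw 2.06 z [-1.e-04 -1.e-04 -1.e+00] F [-0.75 -0.08  0.03] T [ 0.039 -0.014 -0.076] op 0.6
[0.58210303 0.28930807 0.084     ] [ 0.00059429  0.0015678  -0.02579048]
```

Request:
step_arm --plan '[[[0.0005,0.0012,0.001],[0,0,0]],[[0.0005,0.0012,0.001],[0,0,0]],[[0.0005,0.0012,0.001],[0,0,0]]]'

```text
time_s: 4.45
eef_pos: [0.582, 0.2897, 0.0572]
eef_rot: [0.0, 1.0, 0.018, -0.0]
wrist_force: [0.5, -0.8, -1.0]
opening: 0.598
```

Request:
step_arm --plan '[[[0,0,0],[0,0,0]],[[0,0,0],[0,0,0]],[[0,0,0],[0,0,0]],[[0,0,0],[0,0,0]],[[0,0,0],[0,0,0]]]' --fingers 0

```text
time_s: 4.95
eef_pos: [0.5821, 0.2898, 0.0575]
eef_rot: [-0.0, 1.0, 0.018, 0.0]
wrist_force: [-0.6, -0.6, 2.7]
opening: 0.311
```

Run:
```python
from h import *
st();save(viewer.camera('wrist'),'w5.png',s=1.5);st()
```

```text
t 4.95 pos [0.5821 0.2898 0.0575] yaw 2.06 z [ 3.e-04  1.e-04 -1.e+00] F [-0.62 -0.56  2.67] T [-0.038  0.127 -0.041] op 0.311
t 5.0 pos [0.5821 0.2898 0.0575] yaw 2.06 z [ 2.e-04  1.e-04 -1.e+00] F [-0.06 -0.6   2.16] T [-0.019  0.151  0.024] op 0.314
```

View pics/w5.png

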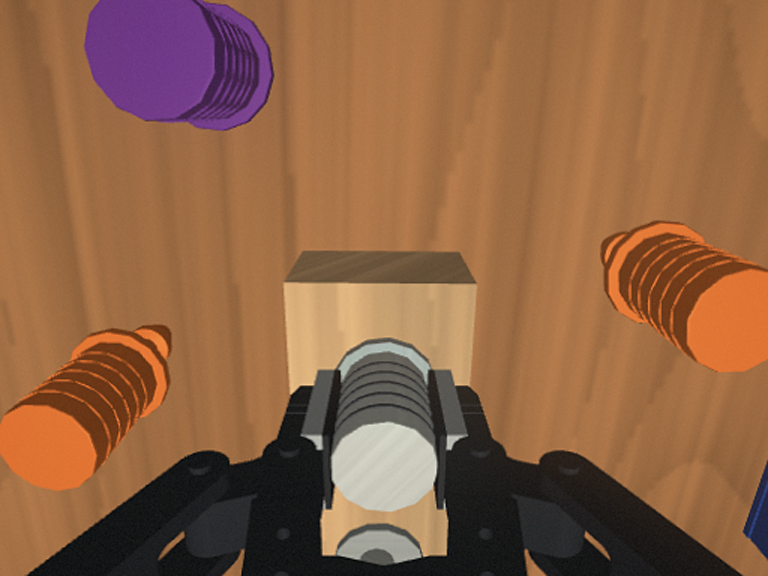

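Pin gripped (opening 0.31, knob between the pads). Lifting gently.

Request:
step_arm --plan '[[[0,0,-0.004],[0,0,0]],[[0,0,-0.013],[0,0,0]],[[0,0,-0.025],[0,0,0]],[[0,0,-0.038],[0,0,0]],[[0,0,-0.05],[0,0,0]]]'

```text
time_s: 5.5
eef_pos: [0.5825, 0.2899, 0.1091]
eef_rot: [-0.0, 1.0, 0.018, 0.001]
wrist_force: [-0.4, -0.5, -1.7]
opening: 0.309
```

Request:
step_arm --plan '[[[0,0,-0.016],[0,0,0]],[[0,0,-0.034],[0,0,0]],[[0,0,-0.052],[0,0,0]],[[0,0,-0.065],[0,0,0]],[[0,0,-0.072],[0,0,0]]]'

```text
time_s: 6.0
eef_pos: [0.5827, 0.29, 0.1817]
eef_rot: [-0.0, 1.0, 0.018, 0.001]
wrist_force: [1.2, 0.3, -2.0]
opening: 0.311
```

Run:
```python
from h import *
st();save(viewer.camera('side'),'d3.png',(190,100,330,300),3);plan((.592,-.14,.185),2)
```

```text
t 6.0 pos [0.5827 0.29   0.1817] yaw 2.06 z [ 2.7e-03  8.0e-04 -1.0e+00] F [ 1.19  0.29 -1.99] T [-0.021 -0.063 -0.046] op 0.311
shift [-0.0065  0.4301 -0.0032] turn [-0.05 -0.19  0.06]
```

View pics/d3.png

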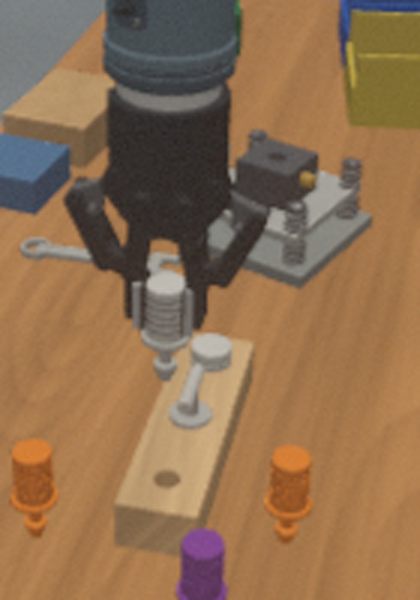

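Request:
step_arm --plan '[[[0,0.01,0],[0,0,0]],[[0,0.03,0],[0,0,0]],[[0,0.06,0],[0,0,0]],[[0.001,0.1,-0.002],[0,0,0]],[[0.002,0.14,-0.003],[0,0,0]]]'

```text
time_s: 6.55
eef_pos: [0.588, 0.1482, 0.1809]
eef_rot: [0.0, 1.0, 0.018, -0.001]
wrist_force: [0.7, -0.4, -1.6]
opening: 0.31
```

Request:
step_arm --plan '[[[-0.001,0.04,0],[0,0,0]],[[-0.003,0.08,-0.001],[0,0,0]],[[-0.005,0.12,-0.001],[0,0,0]],[[-0.007,0.16,-0.002],[0,0,0]],[[-0.008,0.2,-0.002],[0,0,0]]]'

```text
time_s: 7.05
eef_pos: [0.5869, -0.0523, 0.1831]
eef_rot: [-0.0, 1.0, 0.018, -0.001]
wrist_force: [0.2, -0.9, -0.8]
opening: 0.31
```

Request:
step_arm --plan '[[[0,0.04,0],[0,0,0]],[[0,0.08,0],[0,0,0]],[[0,0.115,0],[0,0,0]],[[0,0.14,0],[0,0,0]],[[0,0.15,0],[0,0,0]]]'

```text
time_s: 7.55
eef_pos: [0.5923, -0.203, 0.1829]
eef_rot: [-0.0, 1.0, 0.016, -0.001]
wrist_force: [0.3, -0.5, -1.2]
opening: 0.31
```

Request:
step_arm --plan '[[[0,0.004,0],[0,0,0]],[[0,0.005,0],[0,0,0]],[[0,0.005,0],[0,0,0]],[[0,0.005,0],[0,0,0]],[[0,0.005,0],[0,0,0]]]'

```text
time_s: 8.05
eef_pos: [0.5939, -0.2041, 0.1844]
eef_rot: [-0.0, 1.0, 0.019, 0.0]
wrist_force: [0.0, 0.2, -2.0]
opening: 0.314
```

Request:
step_arm --plan '[[[0,0,0],[0,0,0]],[[0,0,0],[0,0,0]],[[0,0,0],[0,0,0]],[[0,0,0],[0,0,0]]]'

```text
time_s: 8.45
eef_pos: [0.5938, -0.2051, 0.1843]
eef_rot: [0.0, 1.0, 0.018, -0.0]
wrist_force: [-0.2, -0.1, -1.2]
opening: 0.313
```

Run:
```python
from h import *
st();im=viewer.camera('wrist');np.save('w6.npy',im);W=cam('wrist');save(im,'w6.png',s=1.5);o,M=st()
for uv in proj(W,[[.593,-.14,.09]]): print(uv)
```

```text
t 8.45 pos [ 0.5938 -0.2051  0.1843] yaw 2.06 z [-0. -0. -1.] F [-0.24 -0.09 -1.17] T [-0.021 -0.014 -0.005] op 0.313
t 8.5 pos [ 0.5938 -0.2052  0.1843] yaw 2.06 z [ 0.  0. -1.] F [-0.72 -0.17 -1.65] T [0.006 0.02  0.012] op 0.309
[256.42315666 105.54917038]
```

View pics/w6.png

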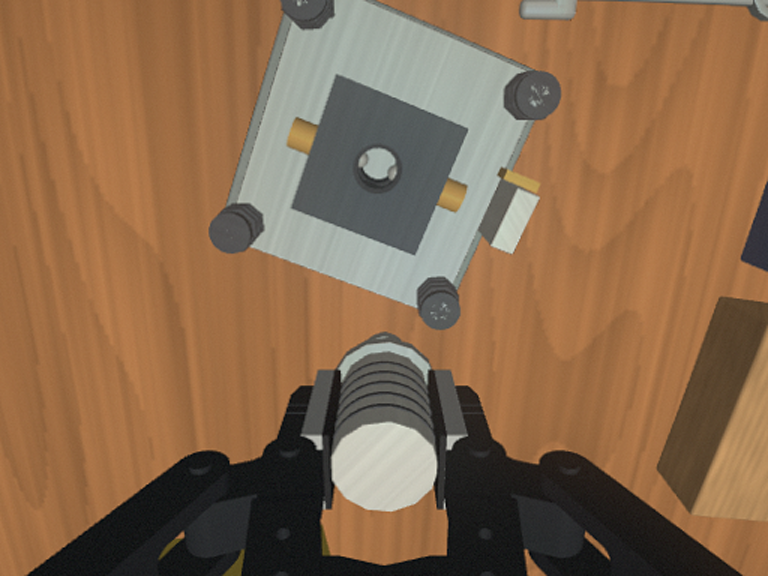

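The wrist view shows the stand's block with its hole at about (252,112) original px and the held pin upright between the pads, knob top at ~(257,310).

Run:
```python
from h import *
im=np.load('w6.npy'); save(im,'w6h.png',(180,40,330,180),5); save(im,'w6p.png',(200,210,320,350),5)
W=cam('wrist');o,M=st()
c=[(336,75),(467,130),(415,255),(291,210)]
P=np.array([onz(W,(u/1.5,v/1.5),.09) for u,v in c]); print(P, [np.linalg.norm(P[i]-P[i-1]) for i in range(4)], P.mean(0))
```

```text
t 8.5 pos [ 0.5938 -0.2052  0.1843] yaw 2.06 z [ 0.  0. -1.] F [-0.72 -0.17 -1.65] T [0.006 0.02  0.012] op 0.309
[[ 0.57177205 -0.10710477  0.09      ]
 [ 0.62750527 -0.12694784  0.09      ]
 [ 0.60839852 -0.18249903  0.09      ]
 [ 0.55220847 -0.16380202  0.09      ]] [np.float64(0.05997758652406138), np.float64(0.05916028822082425), np.float64(0.05874523057811104), np.float64(0.059219080817213596)] [ 0.58997108 -0.14508842  0.09      ]
```

View pics/w6h.png

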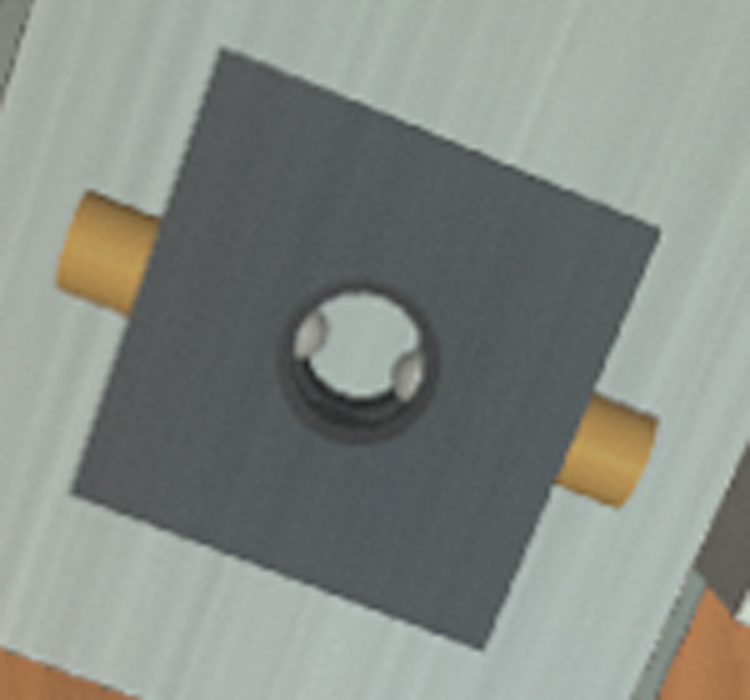

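View pics/w6p.png

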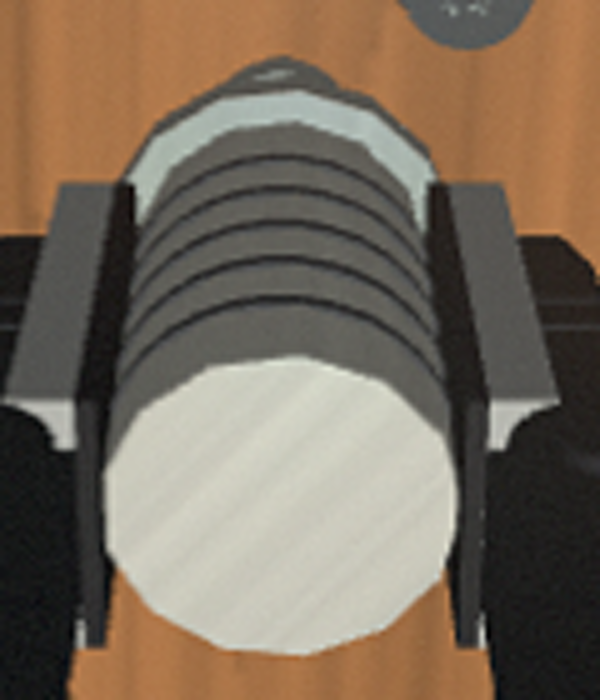

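Run:
```python
from h import *
W=cam('wrist');o,M=st()
c=[(221,47),(660,230),(483,650),(72,493)]
P=np.array([onz(W,(180+u/5,40+v/5),.09) for u,v in c]); print([np.linalg.norm(P[i]-P[i-1]).round(4) for i in range(4)], P.mean(0))
h=onz(W,(251.8,112.4),.09); print('hole',h)
zt=o['eef_pos'][2]+.0265
p=onz(W,(256.1,311),zt); print('pin top',p,M.T@(p-o['eef_pos']))
L=[];k=[(104,None),(457,None)]
for a in np.linspace(0,2*np.pi,24,endpoint=False): L.append([np.cos(a),np.sin(a),0])
L=np.array(L)
for r,dz in [(.014,0),(.017,-.04),(.017,-.044),(.008,-.068),(.004,-.078)]:
    q=(proj(W,p+L*r+[0,0,dz])-[200,210])*5; print(r,dz,'x',q[:,0].min().round(),q[:,0].max().round(),'y',q[:,1].min().round(),q[:,1].max().round())
S=cam('scene');D=cam('side')
```

```text
t 8.5 pos [ 0.5938 -0.2052  0.1843] yaw 2.06 z [ 0.  0. -1.] F [-0.72 -0.17 -1.65] T [0.006 0.02  0.012] op 0.309
[np.float64(0.0594), np.float64(0.0594), np.float64(0.0593), np.float64(0.0592)] [ 0.59015888 -0.14465783  0.09      ]
hole [ 0.5901542  -0.14445322  0.09      ]
pin top [ 0.59509537 -0.20549489  0.21078236] [ 0.00131424  0.00039028 -0.02649999]
0.014 0 x 94.0 466.0 y 345.0 653.0
0.017 -0.04 x 105.0 456.0 y 79.0 390.0
0.017 -0.044 x 109.0 452.0 y 62.0 367.0
0.008 -0.068 x 209.0 352.0 y 50.0 179.0
0.004 -0.078 x 246.0 314.0 y 48.0 110.0
```

Request:
step_arm --plan '[[[0,-0.005,0],[0,0,0]],[[-0.001,-0.018,0],[0,0,0]],[[-0.002,-0.038,0],[0,0,0]],[[-0.0027,-0.055,0],[0,0,0]],[[-0.0027,-0.062,0],[0,0,0]]]'

```text
time_s: 9.0
eef_pos: [0.5885, -0.1403, 0.1843]
eef_rot: [-0.0, 1.0, 0.019, -0.0]
wrist_force: [-0.3, 0.4, -2.2]
opening: 0.315
```

Request:
step_arm --plan '[[[0,0,0.005],[0,0,0]],[[0,0,0.013],[0,0,0]],[[0,0,0.023],[0,0,0]],[[0,0,0.03],[0,0,0]],[[0,0,0.033],[0,0,0]]]'

```text
time_s: 9.5
eef_pos: [0.588, -0.1435, 0.1495]
eef_rot: [-0.001, 1.0, 0.018, -0.001]
wrist_force: [0.2, -1.0, -2.2]
opening: 0.314
```

Request:
step_arm --plan '[[[0,0,0],[0,0,0]],[[0,0,0],[0,0,0]],[[0,0,0],[0,0,0]],[[0,0,0],[0,0,0]],[[0,0,0],[0,0,0]]]'

```text
time_s: 10.0
eef_pos: [0.589, -0.1434, 0.1516]
eef_rot: [0.0, 1.0, 0.018, 0.0]
wrist_force: [0.4, 0.3, -2.3]
opening: 0.316
```

Run:
```python
from h import *
st()
for n,c in [('scene',(130,115,240,225)),('side',(235,90,325,205)),('wrist',(150,200,360,384))]:
    im=viewer.camera(n); np.save(n+'7.npy',im); save(im,n+'7.png',c,{'scene':5,'side':5,'wrist':3.5}[n])
st()
```

```text
t 10.0 pos [ 0.589  -0.1434  0.1516] yaw 2.06 z [ 5.e-04 -3.e-04 -1.e+00] F [ 0.43  0.26 -2.27] T [-0.004  0.018  0.043] op 0.316
t 10.15 pos [ 0.5889 -0.1432  0.1514] yaw 2.07 z [ 2.e-04 -1.e-04 -1.e+00] F [ 0.62 -0.34 -0.41] T [ 0.062 -0.069 -0.034] op 0.313
```

View pics/scene7.png

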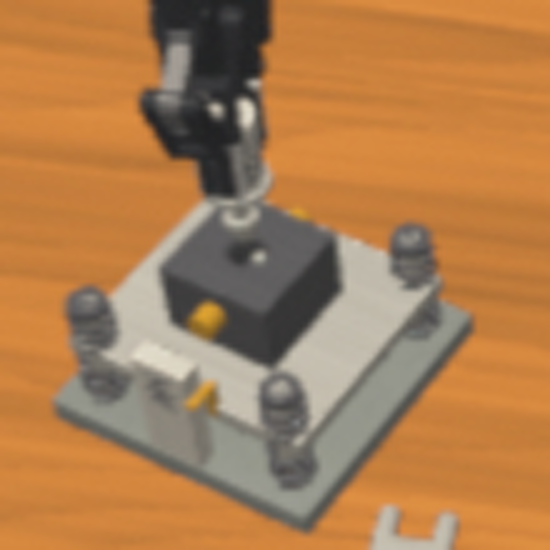

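View pics/side7.png

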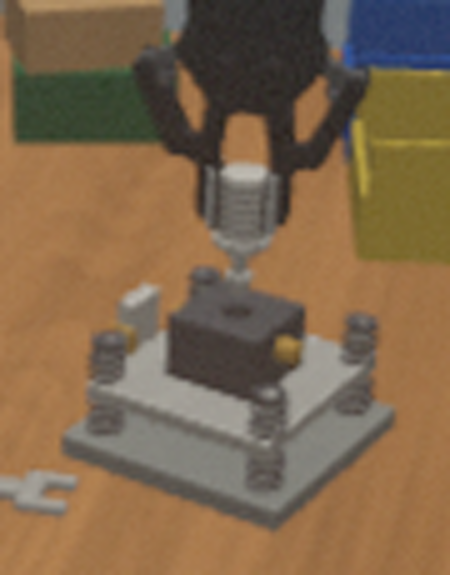

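View pics/wrist7.png

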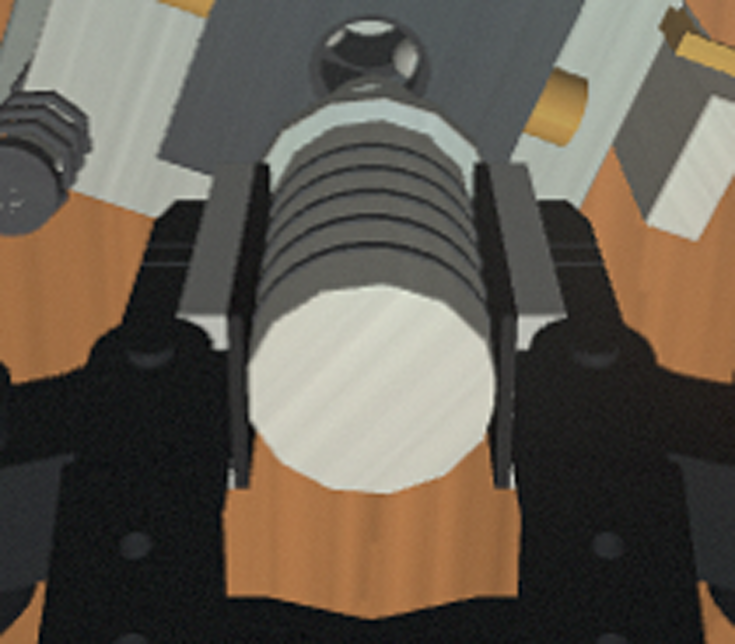

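Run:
```python
from h import *
W=cam('wrist');S=cam('scene');D=cam('side');o,M=st()
w=lambda x,y:(150+x/3.5,200+y/3.5)
top=onz(W,w(371.5,391),o['eef_pos'][2]+.0265); h=onz(W,w(371,62),.09); print('wrist top',top,'hole',h,'diff',h-top)
# side: hole px and vertical line
d=lambda x,y:(235+x/5,90+y/5)
hd=onz(D,d(237.5,311),.09); hs=onz(S,(130+249/5,115+255/5),.09); print('hole side',hd,'scene',hs)
for z in [.1,.134,.138,.178]: print(z,'side',((proj(D,hd*[1,1,0]+[0,0,z])-[235,90])*5).round(1),'scene',((proj(S,hs*[1,1,0]+[0,0,z])-[130,115])*5).round(1))
# sensitivities
for dx in ([.001,0,0],[0,.001,0]): print((proj(D,hd+dx)-proj(D,hd))*5,(proj(S,hs+dx)-proj(S,hs))*5)
save(np.load('side7.npy'),'s7b.png',(265,115,305,165),12); save(np.load('scene7.npy'),'c7b.png',(155,135,205,180),12)
```

```text
t 10.15 pos [ 0.5889 -0.1432  0.1514] yaw 2.07 z [ 2.e-04 -1.e-04 -1.e+00] F [ 0.62 -0.34 -0.41] T [ 0.062 -0.069 -0.034] op 0.313
wrist top [ 0.59025675 -0.14392911  0.17794368] hole [ 0.59017885 -0.14265173  0.09      ] diff [-7.79043558e-05  1.27738121e-03 -8.79436791e-02]
hole side [ 0.58676913 -0.14282851  0.09      ] scene [ 0.59587618 -0.13916485  0.09      ]
0.1 side [[238.4 295.8]] scene [[246.5 240.3]]
0.134 side [[241.7 243.2]] scene [[237.7 188.6]]
0.138 side [[242.1 237. ]] scene [[236.7 182.4]]
0.178 side [[246.1 173. ]] scene [[225.7 118. ]]
[[-1.66091886 -0.22395851]] [[-0.58669959  1.51834359]]
[[-0.33183439  0.73811405]] [[2.05954555 0.27095436]]
```

View pics/s7b.png

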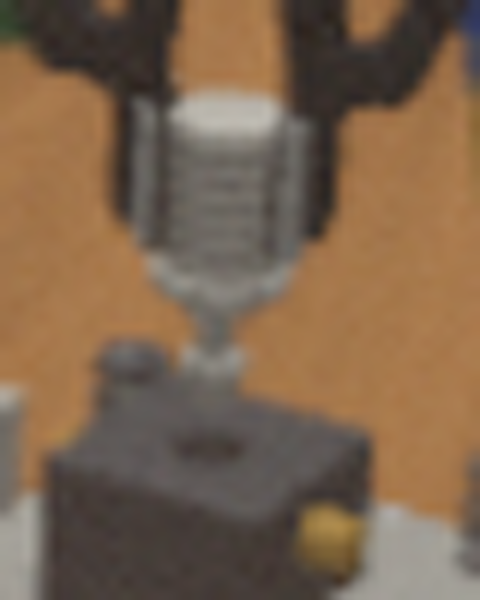

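View pics/c7b.png

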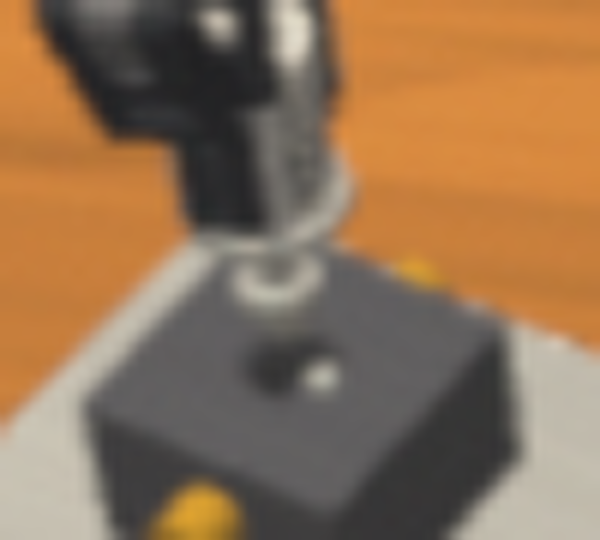

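Pin is upright above the hole; scene and wrist views both say it is ~1.3 mm too far toward -y, side view says x is good. Correct that and descend into the mouth.

Request:
step_arm --plan '[[[0,-0.0012,0],[0,0,0]],[[0,-0.0012,0.002],[0,0,0]],[[0,-0.0012,0.005],[0,0,0]],[[0,-0.0012,0.008],[0,0,0]],[[0,-0.0012,0.01],[0,0,0]]]'

```text
time_s: 10.65
eef_pos: [0.5886, -0.142, 0.1407]
eef_rot: [-0.0, 1.0, 0.018, -0.0]
wrist_force: [-0.4, 0.1, 0.2]
opening: 0.316
```

Request:
step_arm --plan '[[[0,0,0.001],[0,0,0]],[[0,0,0.003],[0,0,0]],[[0,0,0.005],[0,0,0]],[[0,0,0.006],[0,0,0]],[[0,0,0.006],[0,0,0]]]'

```text
time_s: 11.15
eef_pos: [0.5887, -0.1421, 0.1351]
eef_rot: [-0.0, 1.0, 0.018, -0.0]
wrist_force: [0.3, 0.8, -1.0]
opening: 0.311
```

Run:
```python
from h import *
st();im=viewer.camera('side');save(im,'s8.png',(255,105,315,175),8); im=viewer.camera('wrist');save(im,'w8.png',(150,200,360,384),3.5); st()
```

```text
t 11.15 pos [ 0.5887 -0.1421  0.1351] yaw 2.06 z [-4.e-04  1.e-04 -1.e+00] F [ 0.25  0.83 -0.98] T [-0.03  -0.049 -0.003] op 0.311
t 11.25 pos [ 0.5888 -0.1421  0.1353] yaw 2.06 z [ 0. -0. -1.] F [-0.29  0.57 -0.39] T [0.018 0.025 0.01 ] op 0.309
```

View pics/s8.png

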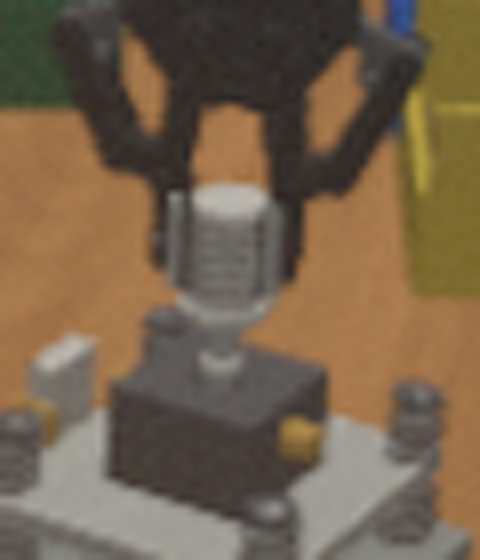

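View pics/w8.png

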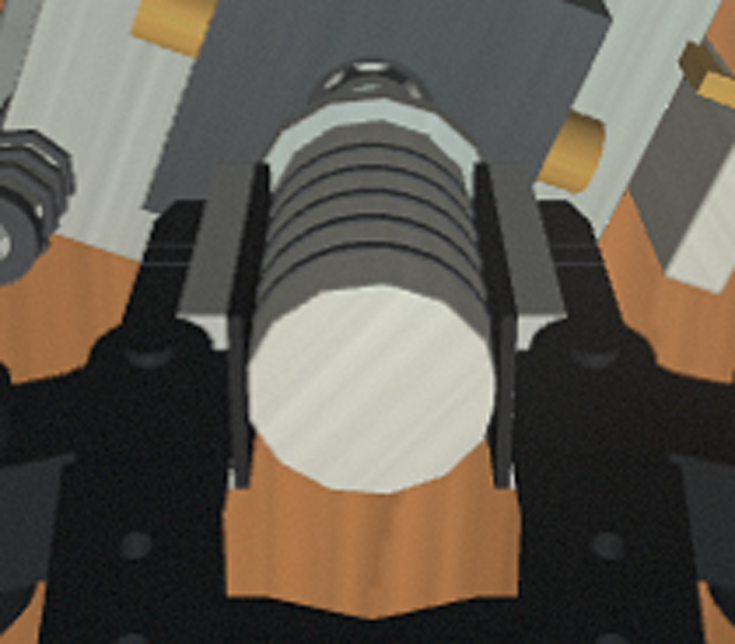

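Request:
step_arm --plan '[[[0,0,0.001],[0,0,0]],[[0,0,0.002],[0,0,0]],[[0,0,0.003],[0,0,0]],[[0,0,0.004],[0,0,0]],[[0,0,0.005],[0,0,0]]]'

```text
time_s: 11.75
eef_pos: [0.5888, -0.1422, 0.1302]
eef_rot: [0.0, 1.0, 0.018, 0.0]
wrist_force: [-0.3, -0.4, -1.2]
opening: 0.308
```

Request:
step_arm --plan '[[[0,0,0.001],[0,0,0]],[[0,0,0.002],[0,0,0]],[[0,0,0.003],[0,0,0]],[[0,0,0.003],[0,0,0]]]'

```text
time_s: 12.15
eef_pos: [0.5888, -0.1422, 0.1272]
eef_rot: [0.0, 1.0, 0.018, -0.0]
wrist_force: [0.5, -1.2, -1.3]
opening: 0.311
```

Run:
```python
from h import *
st();save(viewer.camera('wrist'),'w9.png',(150,200,360,384),3.5);
for i in range(3): viewer.camera('side');st()
```

```text
t 12.15 pos [ 0.5888 -0.1422  0.1272] yaw 2.05 z [-1.e-04 -1.e-04 -1.e+00] F [ 0.47 -1.25 -1.33] T [-0.227 -0.044 -0.068] op 0.311
t 12.25 pos [ 0.5888 -0.1421  0.1272] yaw 2.06 z [-1.e-04 -1.e-04 -1.e+00] F [-1.1  -0.64 -0.86] T [-0.24  -0.005  0.024] op 0.31
t 12.3 pos [ 0.5888 -0.1422  0.1272] yaw 2.06 z [-1.e-04 -1.e-04 -1.e+00] F [-0.52 -0.97 -1.1 ] T [-0.168  0.042  0.014] op 0.314
t 12.35 pos [ 0.5888 -0.1422  0.1272] yaw 2.06 z [-1.e-04 -1.e-04 -1.e+00] F [ 0.06 -0.59 -1.74] T [-0.214  0.029  0.011] op 0.312
```

View pics/w9.png

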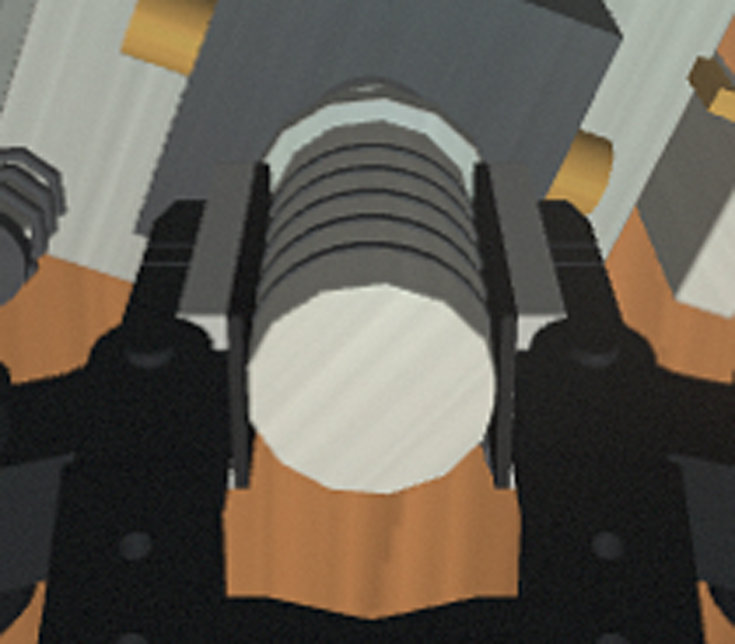

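Request:
step_arm --plan '[[[0,0.0004,0.001],[0,0,0]],[[0,0.0004,0.002],[0,0,0]],[[0,0.0004,0.003],[0,0,0]]]'

```text
time_s: 12.65
eef_pos: [0.5889, -0.1424, 0.1243]
eef_rot: [-0.0, 1.0, 0.018, 0.0]
wrist_force: [0.0, 0.1, 0.8]
opening: 0.311
```

Request:
step_arm --plan '[[[0,0,0.001],[0,0,0]],[[0,0,0.002],[0,0,0]],[[0,0,0.002],[0,0,0]]]'

```text
time_s: 12.95
eef_pos: [0.5891, -0.1425, 0.1227]
eef_rot: [0.0, 1.0, 0.018, 0.0]
wrist_force: [-0.5, 1.0, 2.7]
opening: 0.31
```

Run:
```python
from h import *
st();viewer.camera('side');st()
```

```text
t 12.95 pos [ 0.5891 -0.1425  0.1227] yaw 2.06 z [ 6.e-04 -2.e-04 -1.e+00] F [-0.54  0.95  2.66] T [0.168 0.151 0.002] op 0.31
t 13.0 pos [ 0.5891 -0.1425  0.1227] yaw 2.06 z [ 6.e-04 -2.e-04 -1.e+00] F [-0.72 -0.07  3.95] T [ 0.107  0.137 -0.021] op 0.312
```

Request:
step_arm --plan '[[[0,0,0.0007],[0,0,0]],[[0,0,0.0014],[0,0,0]],[[0,0,0.0014],[0,0,0]]]'

```text
time_s: 13.3
eef_pos: [0.5892, -0.1426, 0.1216]
eef_rot: [0.0, 1.0, 0.018, 0.0]
wrist_force: [-1.0, 1.5, 6.8]
opening: 0.314
```

Request:
step_arm --plan '[[[0,0,0.0007],[0,0,0]],[[0,0,0.0007],[0,0,0]]]'

```text
time_s: 13.5
eef_pos: [0.5893, -0.1427, 0.1211]
eef_rot: [0.0, 1.0, 0.018, 0.001]
wrist_force: [-1.8, 0.7, 6.9]
opening: 0.315
```

Run:
```python
from h import *
st();viewer.camera('side');st()
```

```text
t 13.5 pos [ 0.5893 -0.1427  0.1211] yaw 2.06 z [ 1.1e-03 -5.0e-04 -1.0e+00] F [-1.81  0.69  6.92] T [0.158 0.3   0.007] op 0.315
t 13.55 pos [ 0.5893 -0.1427  0.1211] yaw 2.06 z [ 1.2e-03 -5.0e-04 -1.0e+00] F [-0.63  0.14  7.1 ] T [0.158 0.291 0.004] op 0.313
```

Request:
step_arm --plan '[[[0,0,0.0007],[0,0,0]],[[0,0,0.0012],[0,0,0]]]'

```text
time_s: 13.75
eef_pos: [0.5894, -0.1427, 0.1203]
eef_rot: [0.0, 1.0, 0.018, 0.001]
wrist_force: [-3.4, 1.1, 10.0]
opening: 0.312
```

Request:
step_arm --plan '[[[0,0,0.0005],[0,0,0]],[[0,0,0.001],[0,0,0]]]'

```text
time_s: 13.95
eef_pos: [0.5896, -0.1429, 0.1196]
eef_rot: [0.001, 1.0, 0.018, 0.001]
wrist_force: [-2.5, 0.2, 10.8]
opening: 0.313
```

Request:
step_arm --plan '[[[0,0,0.0005],[0,0,0]],[[0,0,0.001],[0,0,0]]]'

```text
time_s: 14.15
eef_pos: [0.5896, -0.143, 0.1189]
eef_rot: [0.001, 1.0, 0.018, 0.001]
wrist_force: [-3.4, 0.7, 12.0]
opening: 0.31
```

Request:
step_arm --plan '[[[-0.0008,0,0.0005],[0,0,0]],[[-0.0008,0,0.001],[0,0,0]]]'

```text
time_s: 14.35
eef_pos: [0.5895, -0.1431, 0.1184]
eef_rot: [0.001, 1.0, 0.018, 0.002]
wrist_force: [-2.9, 1.4, 14.4]
opening: 0.314
```

Request:
step_arm --plan '[[[0,0,0.0005],[0,0,0]],[[0,0,0.001],[0,0,0]]]'

```text
time_s: 14.55
eef_pos: [0.5896, -0.1431, 0.1178]
eef_rot: [0.001, 1.0, 0.018, 0.002]
wrist_force: [-3.0, 1.9, 16.0]
opening: 0.308
```

Run:
```python
from h import *
st();viewer.camera('side');st()
```

```text
t 14.55 pos [ 0.5896 -0.1431  0.1178] yaw 2.07 z [ 0.0037 -0.0017 -1.    ] F [-3.    1.9  15.96] T [0.372 0.585 0.035] op 0.308
t 14.6 pos [ 0.5896 -0.1431  0.1177] yaw 2.07 z [ 0.0037 -0.0016 -1.    ] F [-2.09  1.73 15.09] T [ 0.356  0.464 -0.019] op 0.312
```

Request:
step_arm --plan '[[[-0.0004,0,0.0005],[0,0,0]],[[-0.0004,0,0.001],[0,0,0]]]'

```text
time_s: 14.8
eef_pos: [0.5894, -0.1429, 0.1165]
eef_rot: [0.001, 1.0, 0.018, 0.002]
wrist_force: [-1.0, 1.0, 12.6]
opening: 0.313
```

Request:
step_arm --plan '[[[0,0,0.0005],[0,0,0]],[[0,0,0.001],[0,0,0]]]'

```text
time_s: 15.0
eef_pos: [0.5886, -0.1426, 0.1141]
eef_rot: [0.0, 1.0, 0.018, 0.001]
wrist_force: [1.5, 1.3, 4.0]
opening: 0.307
```

Run:
```python
from h import *
st();save(viewer.camera('side'),'s10.png',(255,105,315,175),8);save(viewer.camera('wrist'),'w10.png',(150,200,360,384),3.5);st()
```

```text
t 15.0 pos [ 0.5886 -0.1426  0.1141] yaw 2.06 z [ 2.6e-03 -6.0e-04 -1.0e+00] F [1.5  1.35 3.97] T [ 0.189 -0.117  0.031] op 0.307
t 15.1 pos [ 0.5884 -0.1426  0.1136] yaw 2.06 z [ 1.9e-03 -4.0e-04 -1.0e+00] F [1.32 0.96 3.57] T [ 0.134 -0.299  0.012] op 0.313
```

View pics/s10.png

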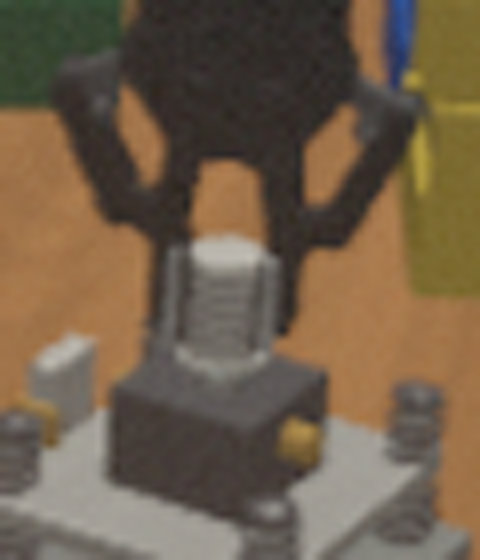

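View pics/w10.png

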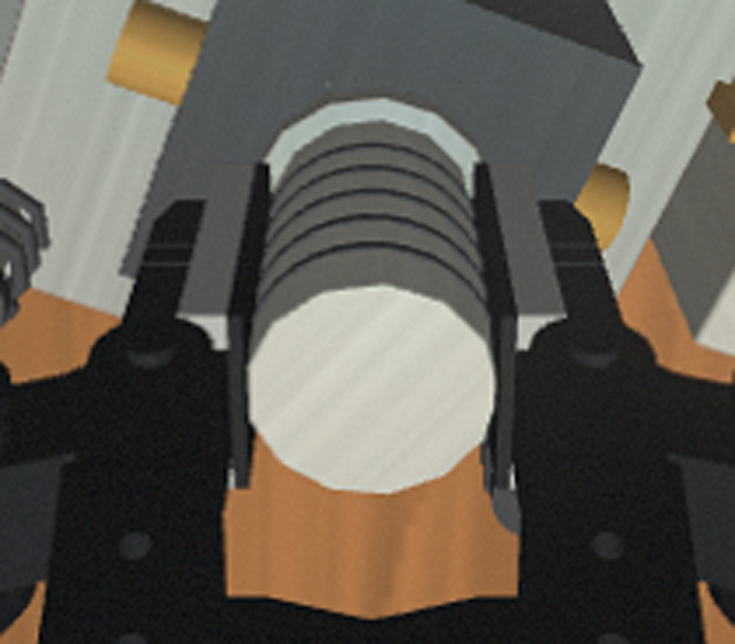

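Snapped in (force peaked ~17 N and fell to ~5 N). Collar ~6 mm above the block; continue to home.

Request:
step_arm --plan '[[[0.0006,0,0.0007],[0,0,0]],[[0.0006,0,0.0014],[0,0,0]],[[0.0006,0,0.002],[0,0,0]]]'

```text
time_s: 15.4
eef_pos: [0.5879, -0.1425, 0.1099]
eef_rot: [-0.0, 1.0, 0.018, -0.0]
wrist_force: [2.3, -0.1, -2.9]
opening: 0.315
```

Request:
step_arm --plan '[[[0,0,0.0006],[0,0,0]],[[0,0,0.0012],[0,0,0]],[[0,0,0.0018],[0,0,0]]]'

```text
time_s: 15.7
eef_pos: [0.588, -0.1426, 0.1089]
eef_rot: [-0.0, 1.0, 0.018, -0.0]
wrist_force: [1.2, -0.9, -0.7]
opening: 0.307
```

Request:
step_arm --plan '[[[0,0,0.0006],[0,0,0]],[[0,0,0.0012],[0,0,0]]]'

```text
time_s: 15.9
eef_pos: [0.588, -0.1425, 0.1079]
eef_rot: [-0.0, 1.0, 0.018, -0.0]
wrist_force: [0.2, -0.5, -0.2]
opening: 0.315
```

Request:
step_arm --plan '[[[0,0,0.0005],[0,0,0]],[[0,0,0.001],[0,0,0]]]'

```text
time_s: 16.1
eef_pos: [0.5881, -0.1425, 0.1071]
eef_rot: [-0.0, 1.0, 0.018, -0.0]
wrist_force: [-0.7, -0.8, 2.2]
opening: 0.317
```

Request:
step_arm --plan '[[[0,0,0.0005],[0,0,0]],[[0,0,0.001],[0,0,0]]]'

```text
time_s: 16.3
eef_pos: [0.5882, -0.1425, 0.1066]
eef_rot: [0.0, 1.0, 0.018, -0.0]
wrist_force: [-3.0, 0.6, 7.2]
opening: 0.313
```

Run:
```python
from h import *
st();save(viewer.camera('side'),'s11.png',(255,105,315,175),8);st()
```

```text
t 16.3 pos [ 0.5882 -0.1425  0.1066] yaw 2.06 z [-2.e-04 -1.e-04 -1.e+00] F [-3.04  0.55  7.23] T [0.069 0.537 0.025] op 0.313
t 16.35 pos [ 0.5881 -0.1425  0.1065] yaw 2.06 z [-3.e-04 -1.e-04 -1.e+00] F [-2.15  0.6   5.86] T [ 0.075  0.427 -0.017] op 0.314
```

View pics/s11.png

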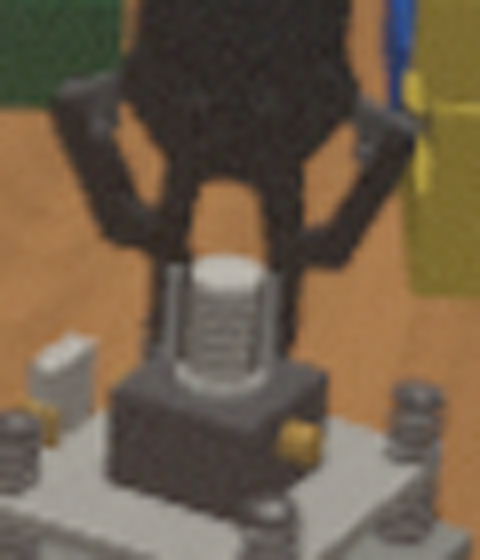

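Request:
step_arm --plan '[[[0,0,0.0005],[0,0,0]],[[0,0,0.001],[0,0,0]]]'

```text
time_s: 16.55
eef_pos: [0.5882, -0.1425, 0.106]
eef_rot: [0.0, 1.0, 0.018, -0.0]
wrist_force: [-4.0, 1.2, 10.7]
opening: 0.311
```

Request:
step_arm --plan '[[[0,0,0.0005],[0,0,0]],[[0,0,0.0005],[0,0,0]],[[0,0,0.0005],[0,0,0]]]'

```text
time_s: 16.85
eef_pos: [0.5882, -0.1425, 0.1059]
eef_rot: [0.0, 1.0, 0.018, -0.0]
wrist_force: [-4.5, 1.4, 10.9]
opening: 0.313
```

Run:
```python
from h import *
st();save(viewer.camera('side'),'s12.png',(255,105,315,175),8);save(viewer.camera('scene'),'c12.png',(145,115,215,185),8);st()
```

```text
t 16.85 pos [ 0.5882 -0.1425  0.1059] yaw 2.07 z [-2.e-04 -2.e-04 -1.e+00] F [-4.47  1.43 10.89] T [0.231 0.894 0.027] op 0.313
t 16.95 pos [ 0.5882 -0.1425  0.1059] yaw 2.07 z [-2.e-04 -3.e-04 -1.e+00] F [-5.71  0.96 11.56] T [ 0.179  0.895 -0.024] op 0.311
```

View pics/s12.png

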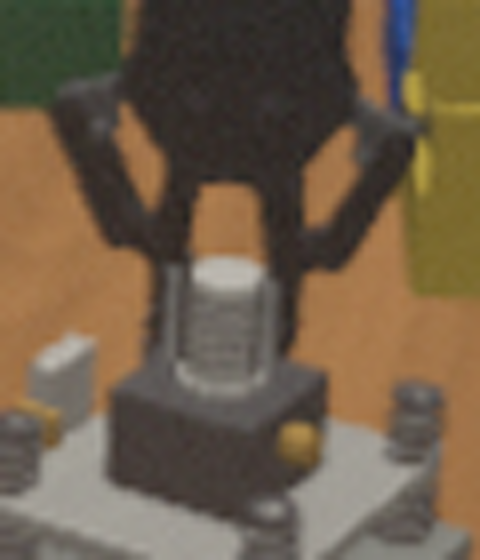

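View pics/c12.png

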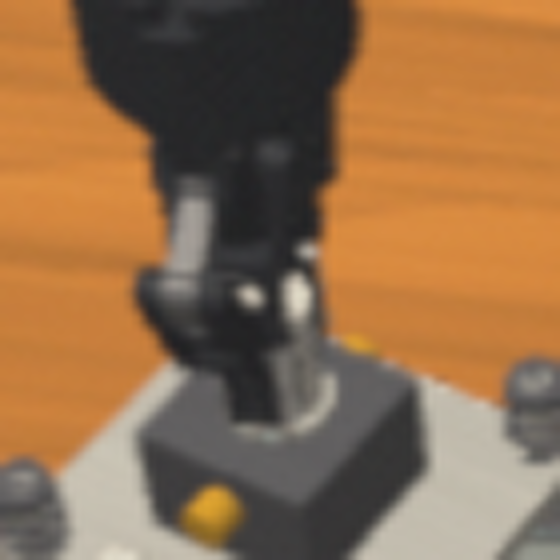

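Home: collar on the block, ~12.5 N press with the TCP height exactly as expected. Now ease up and start the pull.

Request:
step_arm --plan '[[[0,0,-0.0006],[0,0,0]],[[0,0,-0.0012],[0,0,0]],[[0,0,-0.0018],[0,0,0]],[[0,0,-0.0024],[0,0,0]]]'

```text
time_s: 17.35
eef_pos: [0.5881, -0.1425, 0.1071]
eef_rot: [0.0, 1.0, 0.018, -0.0]
wrist_force: [-0.8, -0.5, 2.0]
opening: 0.31
```

Request:
step_arm --plan '[[[0,0,-0.0005],[0,0,0]],[[0,0,-0.001],[0,0,0]],[[0,0,-0.001],[0,0,0]]]'

```text
time_s: 17.65
eef_pos: [0.5882, -0.1425, 0.1075]
eef_rot: [-0.0, 1.0, 0.018, -0.0]
wrist_force: [0.9, -0.8, -0.6]
opening: 0.311
```

Request:
step_arm --plan '[[[0,0,-0.0005],[0,0,0]],[[0,0,-0.001],[0,0,0]],[[0,0,-0.001],[0,0,0]]]'

```text
time_s: 17.95
eef_pos: [0.5882, -0.1424, 0.1087]
eef_rot: [-0.0, 1.0, 0.018, -0.0]
wrist_force: [0.7, -1.1, -1.0]
opening: 0.309
```

Request:
step_arm --plan '[[[0,0,-0.0005],[0,0,0]],[[0,0,-0.001],[0,0,0]],[[0,0,-0.001],[0,0,0]]]'

```text
time_s: 18.25
eef_pos: [0.5881, -0.1424, 0.1098]
eef_rot: [-0.0, 1.0, 0.018, -0.0]
wrist_force: [1.1, 0.9, -2.7]
opening: 0.314
```

Request:
step_arm --plan '[[[0,0,-0.0005],[0,0,0]],[[0,0,-0.001],[0,0,0]],[[0,0,-0.001],[0,0,0]]]'

```text
time_s: 18.55
eef_pos: [0.5881, -0.1424, 0.1105]
eef_rot: [-0.0, 1.0, 0.018, -0.0]
wrist_force: [1.6, -0.5, -6.5]
opening: 0.315
```

Request:
step_arm --plan '[[[0,0,-0.0005],[0,0,0]],[[0,0,-0.001],[0,0,0]],[[0,0,-0.001],[0,0,0]]]'

```text
time_s: 18.85
eef_pos: [0.588, -0.1424, 0.1113]
eef_rot: [-0.0, 1.0, 0.018, -0.0]
wrist_force: [3.6, -0.9, -10.4]
opening: 0.31
```

Request:
step_arm --plan '[[[0,0,-0.0004],[0,0,0]],[[0,0,-0.0008],[0,0,0]],[[0,0,-0.0008],[0,0,0]]]'

```text
time_s: 19.15
eef_pos: [0.588, -0.1424, 0.1121]
eef_rot: [-0.0, 1.0, 0.018, -0.0]
wrist_force: [4.3, -1.4, -14.9]
opening: 0.311
```

Run:
```python
from h import *
st()
```

```text
t 19.15 pos [ 0.588  -0.1424  0.1121] yaw 2.05 z [-5.e-04  4.e-04 -1.e+00] F [  4.35  -1.43 -14.87] T [-0.298 -0.915 -0.004] op 0.311
```

Request:
step_arm --plan '[[[0,0,-0.0004],[0,0,0]],[[0,0,-0.0004],[0,0,0]],[[0,0,-0.0004],[0,0,0]]]'

```text
time_s: 19.45
eef_pos: [0.5879, -0.1423, 0.1124]
eef_rot: [-0.0, 1.0, 0.018, -0.0]
wrist_force: [5.1, -1.6, -16.9]
opening: 0.314
```

Run:
```python
from h import *
st()
for i in range(3): viewer.camera('side'); st()
```

```text
t 19.45 pos [ 0.5879 -0.1423  0.1124] yaw 2.06 z [-7.e-04  4.e-04 -1.e+00] F [  5.12  -1.57 -16.85] T [-0.284 -1.103 -0.039] op 0.314
t 19.5 pos [ 0.5879 -0.1424  0.1124] yaw 2.06 z [-7.e-04  4.e-04 -1.e+00] F [  5.01  -1.67 -17.05] T [-0.314 -0.981 -0.039] op 0.312
t 19.55 pos [ 0.588  -0.1424  0.1124] yaw 2.06 z [-6.e-04  4.e-04 -1.e+00] F [  5.34  -1.52 -16.72] T [-0.302 -1.051  0.016] op 0.312
t 19.6 pos [ 0.588  -0.1423  0.1124] yaw 2.06 z [-6.e-04  4.e-04 -1.e+00] F [  4.27  -1.36 -16.11] T [-0.288 -1.065  0.029] op 0.31
```

Pull is ~15 N net (16.7 N less the pin's 1.5 N). Hold.

Request:
step_arm --plan '[[[0,0,0],[0,0,0]],[[0,0,0],[0,0,0]],[[0,0,0],[0,0,0]],[[0,0,0],[0,0,0]],[[0,0,0],[0,0,0]]]'

```text
time_s: 20.1
eef_pos: [0.588, -0.1424, 0.1124]
eef_rot: [-0.0, 1.0, 0.018, -0.0]
wrist_force: [4.8, 0.1, -16.7]
opening: 0.309
```

Run:
```python
from h import *
st(); save(viewer.camera('side'),'s13.png',(255,105,315,175),8); save(viewer.camera('scene'),'c13.png',(130,115,240,225),6)
st()
```

```text
t 20.1 pos [ 0.588  -0.1424  0.1124] yaw 2.05 z [-6.e-04  4.e-04 -1.e+00] F [  4.75   0.1  -16.68] T [-0.359 -1.041  0.019] op 0.309
t 20.2 pos [ 0.5879 -0.1424  0.1124] yaw 2.06 z [-6.e-04  4.e-04 -1.e+00] F [  5.76  -1.94 -16.92] T [-0.323 -1.046  0.035] op 0.312
```

Request:
step_arm --plan '[[[0,0,0],[0,0,0]],[[0,0,0],[0,0,0]],[[0,0,0],[0,0,0]]]'

```text
time_s: 20.5
eef_pos: [0.588, -0.1424, 0.1124]
eef_rot: [-0.0, 1.0, 0.018, -0.0]
wrist_force: [4.6, -1.5, -16.2]
opening: 0.314
```

View pics/s13.png

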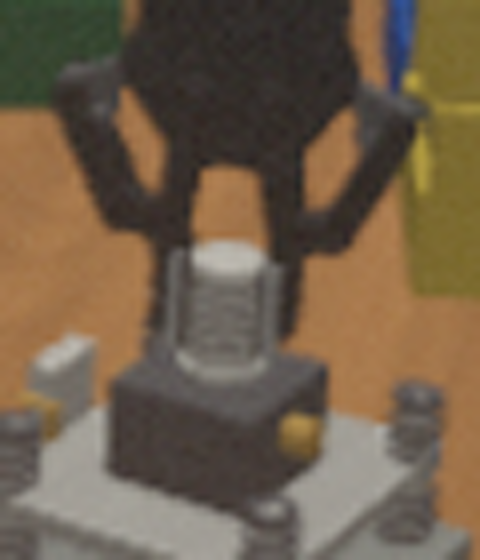

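View pics/c13.png

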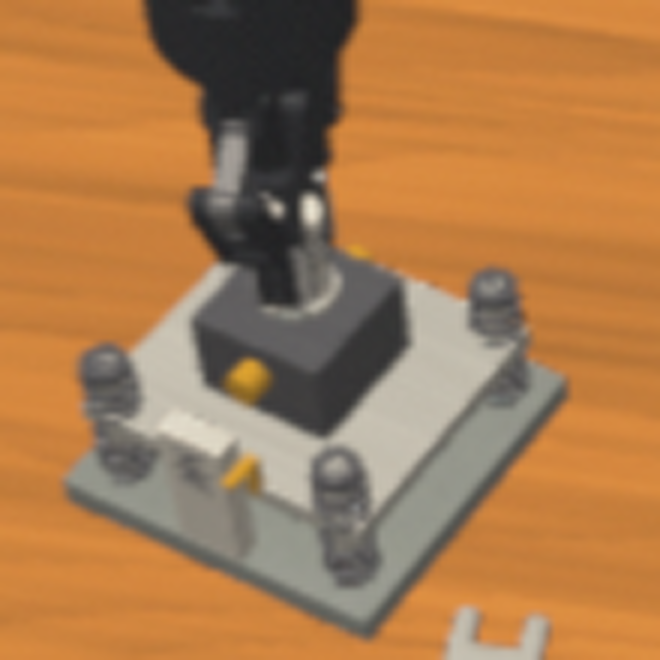

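Held for over a second, pin still latched. Side image: carriage up ~3.3 mm against the pressed picture, which agrees with -1.6 to +1.9. Ease off and re-seat.

Request:
step_arm --plan '[[[0,0,0.0008],[0,0,0]],[[0,0,0.0016],[0,0,0]],[[0,0,0.0024],[0,0,0]],[[0,0,0.0032],[0,0,0]],[[0,0,0.004],[0,0,0]]]'

```text
time_s: 21.0
eef_pos: [0.5884, -0.1426, 0.11]
eef_rot: [0.0, 1.0, 0.018, 0.0]
wrist_force: [-0.1, 0.7, -2.3]
opening: 0.313
```

Request:
step_arm --plan '[[[0,0,0.0007],[0,0,0]],[[0,0,0.0014],[0,0,0]],[[0,0,0.0021],[0,0,0]],[[0,0,0.0021],[0,0,0]]]'

```text
time_s: 21.4
eef_pos: [0.5886, -0.1427, 0.1074]
eef_rot: [0.0, 1.0, 0.018, 0.0]
wrist_force: [0.0, 0.3, 0.1]
opening: 0.309
```

Run:
```python
from h import *
st();
```

```text
t 21.4 pos [ 0.5886 -0.1427  0.1074] yaw 2.06 z [ 8.e-04 -4.e-04 -1.e+00] F [0.02 0.26 0.11] T [-0.006 -0.055 -0.011] op 0.309
```

Request:
step_arm --plan '[[[0,0,0.0005],[0,0,0]],[[0,0,0.001],[0,0,0]],[[0,0,0.0015],[0,0,0]],[[0,0,0.0015],[0,0,0]]]'

```text
time_s: 21.8
eef_pos: [0.5886, -0.1427, 0.1065]
eef_rot: [0.0, 1.0, 0.018, 0.0]
wrist_force: [-1.1, 0.0, 5.9]
opening: 0.31
```

Request:
step_arm --plan '[[[0,0,-0.0006],[0,0,0]],[[0,0,-0.001],[0,0,0]],[[0,0,-0.001],[0,0,0]]]'

```text
time_s: 22.1
eef_pos: [0.5886, -0.1427, 0.1068]
eef_rot: [0.0, 1.0, 0.018, 0.0]
wrist_force: [-0.5, -0.1, 4.3]
opening: 0.31
```

Request:
step_arm --plan '[[[0,0,0],[0,0,0]],[[0,0,0],[0,0,0]],[[0,0,0],[0,0,0]],[[0,0,0],[0,0,0]],[[0,0,0],[0,0,0]]]' --fingers 65

```text
time_s: 22.6
eef_pos: [0.5881, -0.1425, 0.1063]
eef_rot: [-0.0, 1.0, 0.018, -0.0]
wrist_force: [0.1, -0.5, 0.3]
opening: 0.649
```

Run:
```python
from h import *
st();save(viewer.camera('wrist'),'w14.png',(150,200,360,384),3.5)
```

```text
t 22.6 pos [ 0.5881 -0.1425  0.1063] yaw 2.06 z [-3.e-04  1.e-04 -1.e+00] F [ 0.08 -0.49  0.34] T [ 0.015  0.006 -0.031] op 0.649
```

View pics/w14.png

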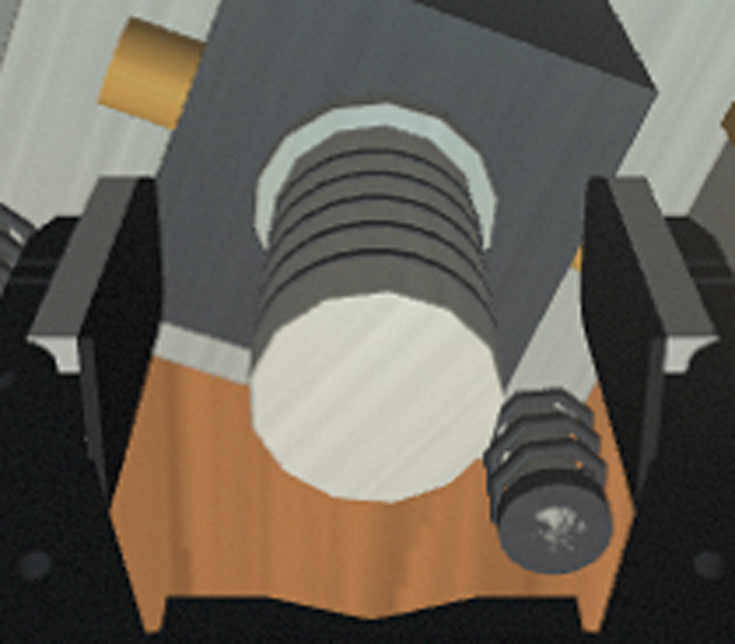

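The fingers are clear of the knob on both sides, and the collar sits on the block. Retreat straight up.

Request:
step_arm --plan '[[[0,0,-0.006],[0,0,0]],[[0,0,-0.018],[0,0,0]],[[0,0,-0.035],[0,0,0]],[[0,0,-0.055],[0,0,0]],[[0,0,-0.07],[0,0,0]]]'

```text
time_s: 23.15
eef_pos: [0.5889, -0.1428, 0.179]
eef_rot: [0.001, 1.0, 0.018, 0.001]
wrist_force: [0.1, -0.4, 0.7]
opening: 0.649
```

Request:
step_arm --plan '[[[0,0,-0.02],[0,0,0]],[[0,0,-0.04],[0,0,0]],[[0,0,-0.06],[0,0,0]],[[0,0,-0.07],[0,0,0]],[[0,0,-0.07],[0,0,0]]]'

```text
time_s: 23.65
eef_pos: [0.5892, -0.1429, 0.2488]
eef_rot: [0.001, 1.0, 0.018, 0.002]
wrist_force: [1.0, -0.5, -0.5]
opening: 0.65
```

Request:
step_arm --plan '[[[0,0,0],[0,0,0]],[[0,0,0],[0,0,0]],[[0,0,0],[0,0,0]],[[0,0,0],[0,0,0]],[[0,0,0],[0,0,0]]]'

```text
time_s: 24.15
eef_pos: [0.5881, -0.1424, 0.246]
eef_rot: [-0.0, 1.0, 0.018, -0.0]
wrist_force: [0.3, -0.1, 0.0]
opening: 0.649
```

Run:
```python
from h import *
st();save(viewer.camera('side'),'s15.png',(190,100,330,300),3);b=viewer.camera('side');save(b,'s15b.png',(255,105,315,175),8);save(viewer.camera('scene'),'c15.png',s=1.5);save(viewer.camera('wrist'),'w15.png',s=1.5)
D=cam('side')
```

```text
t 24.15 pos [ 0.5881 -0.1424  0.246 ] yaw 2.06 z [-8.e-04  4.e-04 -1.e+00] F [ 0.28 -0.1   0.03] T [ 0.045 -0.002 -0.045] op 0.649
```

View pics/s15b.png

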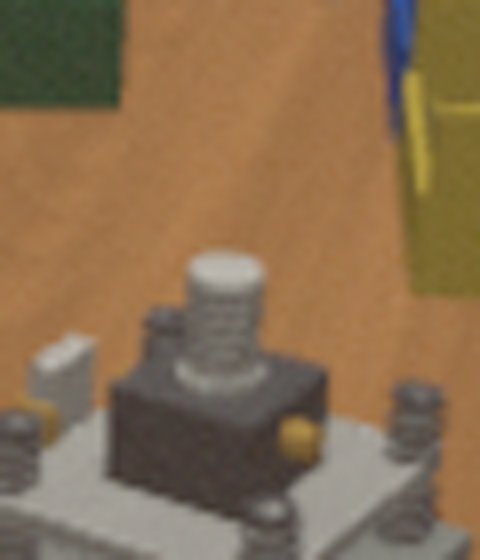

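View pics/c15.png

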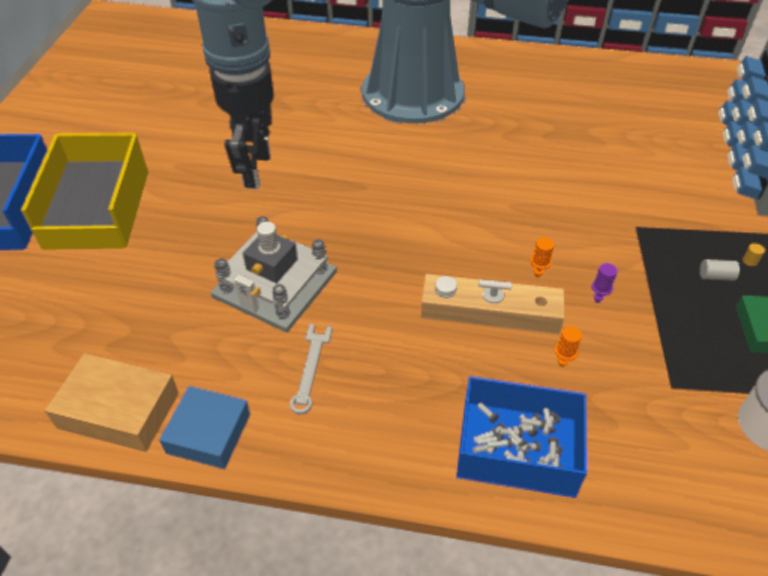

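View pics/w15.png

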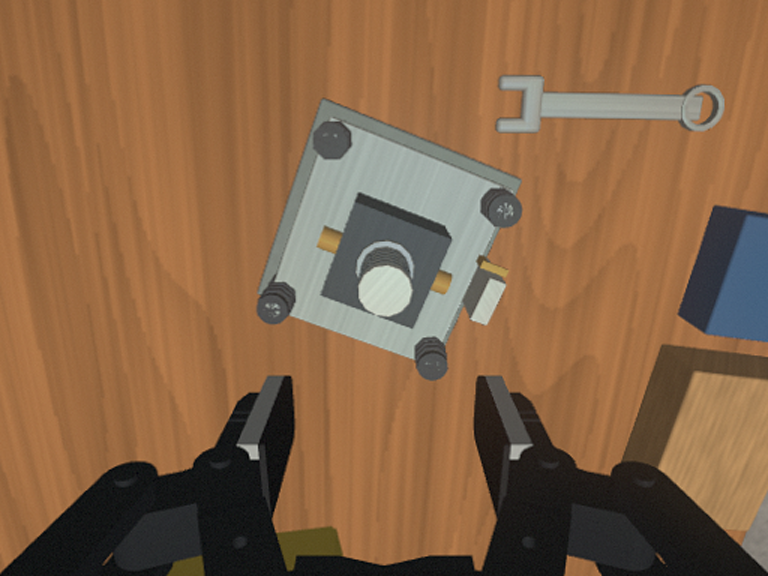

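The pin stands upright with its collar on the block, the gripper is clear, and the T-bar pin, cap pin and spanner show at their starting pixels.

```bash
python3 -c "
from h import *
st(); print(ticket.hand_in())"
```

```text
t 24.35 pos [ 0.5882 -0.1425  0.2464] yaw 2.06 z [-1.e-04  0.e+00 -1.e+00] F [ 0.87 -0.42  0.35] T [-0.045 -0.017 -0.005] op 0.649
the job is handed in; nothing more can be done
None
```

I took the silver round-knob pin from the rack and pressed it into the socket until it snapped in and its collar sat on the block. I then pulled it up with about 15 N for just over a second, eased off and let go. I handed the job in at 24.4 s of robot time; no verdict was reported.

- **Pressing:** the highest force I read was about 17 N, at the snap. I then pressed to about 13 N with the collar down, and the tool height matched the expected home height to within about 0.1 mm.
- **Pull test:** the wrist read 16–17 N upward, which is about 15 N after subtracting the pin's weight. The pin stayed latched with roughly 2–3 mm of play. The side picture showed the carriage 3.3 mm higher than when pressed, against about 3.5 mm expected from the forces.
- **Re-seating:** before letting go I lowered the pin until the force rose to about 7 N at the home height, then eased off.
- **Final pictures:** the pin is upright with its collar on the block and the gripper is well clear. The T-bar pin, cap pin and spanner looked unmoved.

**Disagreements between measurements:**
- **Socket position:** the cameras' raw positions for the socket differed by 3–9 mm. I aligned the pin by comparing it with the hole within each picture, then trimmed by force.
- **Side force:** about 5 N sideways showed on the wrist while pressing home and during the pull. It was gone once I eased off.
- **Carriage height:** I only inferred it from force and pictures, because it is not in the state.

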